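# Feel which end of each press plunger is chamfered, and rack them all alike

### The job

The three press plungers on the mat have got mixed up end for end. Take them one at a time: push one end straight into the bore of the clamped press barrel until it stops firmly (a square end stops at the shoulder, a chamfered end goes 5 to 8 mm deeper), then lay that plunger, without dropping it, in a free notch pair of the rack with its chamfered end to the blue rail and its grip between the rails, before you take the next. Leave the beaker, the bottle and the petri dish where they stand.

Things in the scene. Friction and masses are not known exactly. Their poses are not given: they have to be found in the camera images.
- plunger_1_mid (a point): Plunger 1, a rod 150 mm long, 0.25 kg: blue square grip (26 x 26 x 60 mm) round its middle, 24 mm round steel shafts, a black end piece on each end. One end is square (24 mm to its face), the other chamfered (last 10 mm taper to 10 mm). Point: its centre, on its axis, 13 mm above the mat. x runs along it; which end is chamfered is not known and differs between them.
- plunger_2_mid (a point): Plunger 2, a rod 150 mm long, 0.25 kg: blue square grip (26 x 26 x 60 mm) round its middle, 24 mm round steel shafts, a black end piece on each end. One end is square (24 mm to its face), the other chamfered (last 10 mm taper to 10 mm). Point: its centre, on its axis, 13 mm above the mat. x runs along it; which end is chamfered is not known and differs between them.
- plunger_3_mid (a point): Plunger 3, a rod 150 mm long, 0.25 kg: blue square grip (26 x 26 x 60 mm) round its middle, 24 mm round steel shafts, a black end piece on each end. One end is square (24 mm to its face), the other chamfered (last 10 mm taper to 10 mm). Point: its centre, on its axis, 13 mm above the mat. x runs along it; which end is chamfered is not known and differs between them.
- barrel_mouth (a point): Centre of the bore's mouth, in the barrel's face, on the level bore axis, 75 mm above the bench. x points into the bore, z up. Mouth countersunk from 35 mm across to 28 mm at 6 mm depth; bore 28 mm across down to a flat shoulder.
- barrel_shoulder (a point): Centre of the flat shoulder in the bore, 35 mm inside the mouth, where it narrows abruptly from 28 mm to a throat 21 mm across. A plunger's square end stops here, 35 mm in; a chamfered end runs on into the throat and stops 40 to 43 mm in. Axes as barrel_mouth.
- barrel: Steel press barrel lying level in a blue saddle fixed to the bench: 110 mm long, 60 mm across, flange 68 mm across at the mouth; saddle base 120 x 110 mm. Point: centre of the saddle's underside. x as for barrel_mouth, which lies 55 mm back along x and 75 mm up.
- rack: Fixed rack: two parallel upright rails 12 mm thick, blue at x = +48 mm, white at x = -48 mm (84 mm clear between), on a white base 130 x 240 x 10 mm. Each rail has three 90 degree V notches, at y = -75, 0, +75 mm, 46 mm wide at the rail tops (66 mm up). All are empty at the start. Point: centre of its underside.
- rack_seat (a point): Where the centre of a plunger lies when it rests in the rack's middle notch pair (its two steel shafts in the notches, its grip between the rails): 60 mm above the bench. The outer two pairs seat it 75 mm to either side along y. x points along racked plungers to the blue rail, z up.
- rack_blue (a point): Middle of the rack's blue rail, 48 mm from rack_seat along its x.
- mat: Black rubber mat, 230 x 330 mm, 3 mm thick, fixed. The plungers lie on it side by side, about 100 mm apart along its y, within 0.2 rad of its x. Point: centre of its underside.
- beaker: Bystander: glass beaker with a handle, 70 mm across, 90 mm tall. Point: centre of its underside.
- bottle: Bystander: amber glass bottle with a blue cap, 62 mm across, 130 mm tall. Point: centre of its underside.
- dish: Bystander: closed petri dish, 94 mm across, 16 mm tall. Point: centre of its underside.
Things that resemble listed ones, but are neither listed nor needed, are in the scene too. Leave any green, red or turquoise look-alike of the part that bears plunger_3_mid alone.

How it is judged:
By the outcome, as a careful person would: the job done as asked, in the order asked, and still so for the second after the job is handed in, with the robot touching nothing.
It also fails if it takes over 72 s, if anything falls off the work surface, if the arm or the gripper's body presses on something with over 40 N, if the wrist force passes 120 N, or if a joint passes its speed limit or range.

### The arm

A 6-joint arm with a two-finger parallel gripper is mounted at the origin on the work surface. World frame = base frame: x ahead of the robot, y to its left, z up, the work surface at z = 0. Lengths are in m, angles in rad, forces in N, time in s.
With the tool pointing down it reaches from about 0.425 to 0.95 m from the base axis. Payload 3.5 kg.
Tool frame: the origin (TCP) lies midway between the tips of the shut fingers; the grasp point (between the pads) lies 19 mm behind it; x points along the fingers, z is the direction in which the jaws open and shut, and the axes are right-handed (so a half turn about x gives the same grasp; the last joint's range is limited). The gripper opens to 85 mm and grips with 20 to 120 N. Pads are 22 mm wide; open, the fingers measure 114 mm over their backs; the gripper's body (76 mm by 85 mm) begins 54 mm behind the grasp point. The pads swing forward as they close: fully open they stand 13 mm farther back than shut.
Start: joints at [1.159, 0.286, 1.577, -0, 1.279, -0.15], TCP at [0.175, 0.652, 0.231] pointing down, gripper open.
Joint ranges: [-2.77, 2.77], [-0.9, 2.22], [0.21, 2.48], [-1.53, 4.67], [0.24, 2.81], [-2.84, 2.84]. Speed limits (rad/s): [2.79, 2.79, 3.14, 3.14, 3.14, 3.14].

### API

Orientations are given as a rotation vector (axis times angle).
In Python, from workcell import * gives the robot as it stands.
- The arm moves only by the tool send_rows, never from a script. Its argument "targets" is a list of rows, each a list of 3 entries, a list of its own where there are three numbers: the shift along the tool's x, y, z in mm, then the turn, a rotation vector about the tool's x, y, z in degrees, then the finger opening in mm, from 0 to 85.4. In form: [[[dx, dy, dz], [wx, wy, wz], fingers], ...]. A call has 1 to 12 rows; each row shifts and turns the commanded pose from where the row before left it, along the tool's axes as they then stand; what a row does not reach is not made up. A row lasts 1/12 s, in which the tool goes at most 41.7 mm and 7.16 degrees, less where a joint would pass 70% of its speed; a pose out of reach is approached as far as the arm can. A call is refused whole if a number of a shift passes 41.7 or a number of a turn 7.16, either way. A call with a gripper value outside its range is refused whole. The fingers move at their own pace and stop on an object; "squeeze" is the grip in N (left out, the last holds). Time passes only in rows, so rows that do not move let the fingers close. It gives the time, the measured TCP pose, the force and the opening at its end, in the units of the state.
- get_obs(): the state, without advancing time (a new reading comes with each control period).
- grab_frame(name): name is "side" or "top" or "wrist"; returns a dict with "color" (420x560x3 uint8, red, green, blue), "range_z" (420x560 float32, m along the optical axis (not along the pixel's ray), 0 where there is no reading), "mtx" (3x3 intrinsics, pixels), "rvec" (rotation vector, rad) and "tvec" (3), from world to camera coordinates, as OpenCV has them; the wrist camera has in their place "hand_eye" (4x4, takes a point from camera to tool coordinates, whose origin is the TCP and whose axes are the tool frame's). Camera axes: x right, y down, z forward; pixel columns grow to the right and rows downward; lengths in m; the calibration is good to about 2 mm. A picture is of the moment at which its call begins: read the wrist's pose just before it.
- close_job(): hands the job in, once; it reports no verdict.
The state is a dict: "t": time; "joint_pos": joint angles; "qd": joint speeds; "effort": joint torques, N m; "position": TCP position; "tcp_rot": TCP orientation; "ft_force": force on the tool from outside, world axes, zero at the start; "torque": the same for the moment, N m; "finger_gap": finger opening in m.
Only numpy, scipy, OpenCV 4.12 (cv2) and the standard library are available. Lean on these libraries where they do the work, as an engineer would, in place of code of your own. Each camera call takes 0.05 s, during which the arm holds its last target.

## Working session

There is one attempt and no reset: what is moved stays moved. The work goes in short steps, Python scripts to look and compute and a tool call to move; the robot and the scene stay as the last step left them, time stands still between calls to the robot, and variables do not carry over. Pictures are saved under pics/ and viewed, and the job is handed in when it is done.

Besides the shell and the picture viewer there is one more tool, called after "Emit:" as name(argument=value, ...), one argument or row to a line, values as JSON. send_rows: Moves the arm, as the interface text tells. Its arguments: {"type":"object","properties":{"targets":{"type":"array"},"squeeze":{"type":"number"}},"required":["targets"]}

```bash
mkdir -p pics; ls
cat > h.py <<'E'
from workcell import *
import numpy as np, cv2
from scipy.spatial.transform import Rotation as R
def save(n,c): cv2.imwrite('pics/'+n,cv2.cvtColor(c,cv2.COLOR_RGB2BGR))
def cloud(f):
    z=f['range_z'];K=f['mtx'];v,u=np.indices(z.shape)
    P=np.stack([(u-K[0,2])/K[0,0]*z,(v-K[1,2])/K[1,1]*z,z],-1)
    Rm=cv2.Rodrigues(np.array(f['rvec'],float))[0]
    return (P-np.array(f['tvec']).ravel())@Rm
E
python3 - <<'E'
from h import *
print(get_obs())
for n in('top','side','wrist'):
    f=grab_frame(n);save(n+'0.png',f['color']);np.save(n+'0.npy',f,allow_pickle=True)
    print(n,f['mtx'].tolist(),[f.get(k) for k in('rvec','tvec','hand_eye')])
E
```

```text
pics
{'t': 0.0, 'joint_pos': array([ 1.15898918e+00,  2.87187201e-01,  1.57818634e+00,  3.56528302e-05,
        1.27859397e+00, -1.49997621e-01]), 'qd': array([0.00115795, 0.00143026, 0.00119885, 0.00090613, 0.00018783,
       0.00102033]), 'effort': array([-1.88402319e-04, -4.05978405e+01, -2.92629701e+01, -6.30786985e-05,
        5.68077070e-03, -2.23258148e-06]), 'position': array([0.17440449, 0.65139825, 0.22992776]), 'tcp_rot': array([-1.01543725,  1.32390356,  1.01357399]), 'ft_force': array([ 0.53805368,  0.13584968, -0.44608603]), 'torque': array([-0.02763651,  0.02223494,  0.01174113]), 'finger_gap': 0.08545217320302789}
top [[416.52079446510663, 0.0, 276.94005069749795], [0.0, 416.52079446510663, 208.72191811281448], [0.0, 0.0, 1.0]] [array([ 2.1189491 , -2.18020115,  0.14619476]), array([0.10354222, 0.61461999, 1.17623199]), None]
side [[501.29517561784087, 0.0, 285.1216953271758], [0.0, 501.29517561784087, 212.16091010469162], [0.0, 0.0, 1.0]] [array([ 2.16816564, -0.73492897,  0.3623966 ]), array([-0.40690556,  0.32885713,  1.10469223]), None]
wrist [[339.2767307340667, 0.0, 277.3547564554081], [0.0, 339.2767307340667, 212.1647797052699], [0.0, 0.0, 1.0]] [None, None, array([[ 3.98666965e-04, -3.15183251e-01,  9.49030747e-01,
        -1.41771837e-01],
       [-7.35849509e-04, -9.49030658e-01, -3.15182912e-01,
         7.96767243e-02],
       [ 9.99999650e-01, -5.72690795e-04, -6.10274613e-04,
         2.71268265e-04],
       [ 0.00000000e+00,  0.00000000e+00,  0.00000000e+00,
         1.00000000e+00]])]
```

View pics/top0.png

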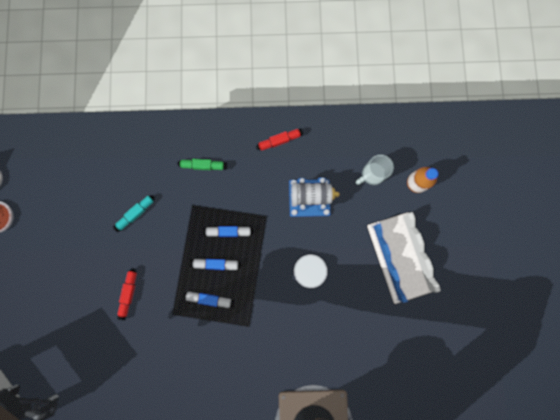

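View pics/side0.png

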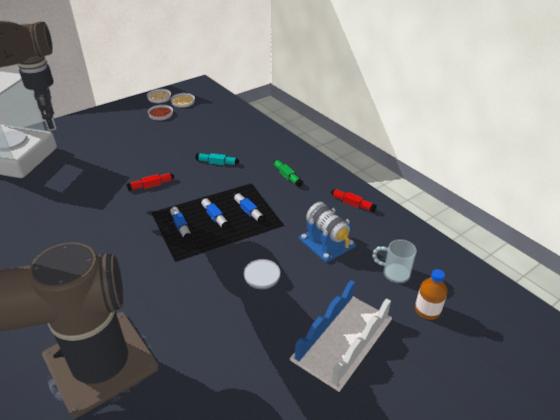

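View pics/wrist0.png

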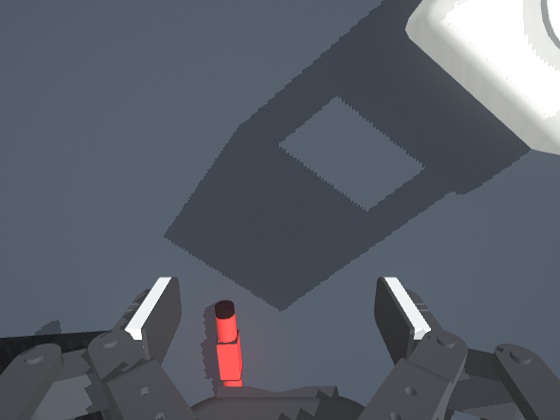

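The top view shows three blue plungers on the mat at about (228,231), (216,265) and (208,300). The barrel is at (311,195), its mouth probably to the left, and the rack is at (403,258). The red, green and turquoise rods off the mat are the look-alikes. Next I'll measure with depth.

Run:
```python
from h import *
f=np.load('top0.npy',allow_pickle=True).item();s=np.load('side0.npy',allow_pickle=True).item()
for n,f in(('top',f),('side',s)):
    C=cloud(f);c=f['color'].astype(int);z=f['range_z']
    ok=z>0
    if n=='top':
        print(n,'table z',np.median(C[330:350,330:360,2]), C[265,216],C[195,311])
    hsv=cv2.cvtColor(f['color'],cv2.COLOR_RGB2HSV)
    blue=(hsv[...,0]>100)&(hsv[...,0]<130)&(hsv[...,1]>150)&(hsv[...,2]>90)&ok&(C[...,2]>0.008)
    k,l,st,ce=cv2.connectedComponentsWithStats(blue.astype(np.uint8))
    for i in range(1,k):
        if st[i,4]<25: continue
        p=C[l==i];m=p.mean(0);r=cv2.minAreaRect((p[:,:2]*1000).astype(np.float32))
        print(n,ce[i].round(),st[i,4],p.mean(0).round(4),'zmax',p[:,2].max().round(4),'rect',np.round(r[0]),np.round(r[1]),round(r[2],1))
f=np.load('top0.npy',allow_pickle=True).item()
c=f['color']
save('t_mat.png',cv2.resize(c[200:330,170:275],None,fx=5,fy=4.6,interpolation=cv2.INTER_CUBIC))
save('t_bar.png',cv2.resize(c[165:310,270:450],None,fx=4,fy=4,interpolation=cv2.INTER_CUBIC))
c=s['color']
save('s_bar.png',cv2.resize(c[180:270,290:390],None,fx=6,fy=6,interpolation=cv2.INTER_CUBIC))
save('s_rack.png',cv2.resize(c[270:390,280:410],None,fx=5,fy=5,interpolation=cv2.INTER_CUBIC))
```

```text
top table z -0.0005463176216584397 [0.45925244 0.26739506 0.03051941] [ 0.64497459 -0.01012591  0.10234456]
top [432. 173.] 82 [ 0.6914 -0.3408  0.1293] zmax 0.1358 rect [ 689. -344.] [31. 27.] 47.3
top [312. 181.] 32 [ 0.7027 -0.023   0.0202] zmax 0.0785 rect [704. -22.] [34. 16.] 63.4
top [309. 211.] 213 [ 0.6118 -0.0095  0.0179] zmax 0.0792 rect [614.  -1.] [96. 28.] 88.7
top [390. 264.] 355 [ 0.4487 -0.2294  0.0557] zmax 0.0722 rect [ 451. -230.] [223.  11.] 15.6
top [228. 231.] 166 [0.5572 0.233  0.0284] zmax 0.0344 rect [557. 232.] [54. 25.] 88.5
top [215. 264.] 164 [0.4633 0.2718 0.0285] zmax 0.0336 rect [463. 271.] [53. 26.] 83.9
top [208. 299.] 180 [0.3624 0.2921 0.0279] zmax 0.0344 rect [361. 293.] [52. 29.] 81.1
side [247. 205.] 144 [0.5519 0.2331 0.0255] zmax 0.0324 rect [555. 234.] [58. 28.] 87.4
side [213. 210.] 138 [0.4576 0.2718 0.0257] zmax 0.033 rect [461. 272.] [58. 28.] 86.4
side [179. 220.] 128 [0.3579 0.2937 0.0266] zmax 0.0315 rect [359. 293.] [57. 27.] 76.0
side [323. 243.] 734 [ 0.6217 -0.0285  0.0283] zmax 0.0789 rect [635. -16.] [ 83. 119.] 0.1
side [438. 275.] 129 [ 0.6855 -0.3452  0.1275] zmax 0.1343 rect [ 688. -344.] [29. 27.] 46.3
side [324. 321.] 966 [ 0.4413 -0.2403  0.0483] zmax 0.0697 rect [ 453. -234.] [235.  15.] 15.4
```

View pics/t_mat.png

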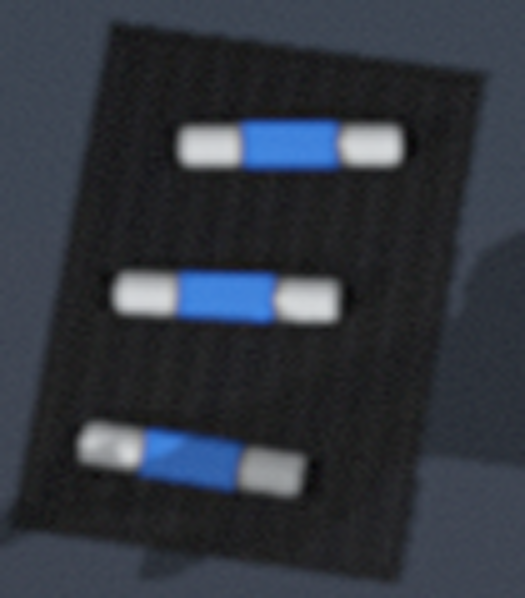

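View pics/t_bar.png

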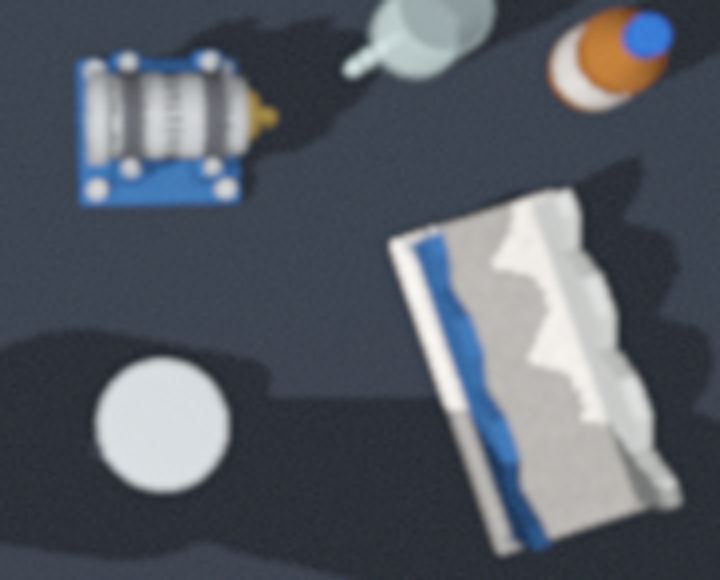

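View pics/s_bar.png

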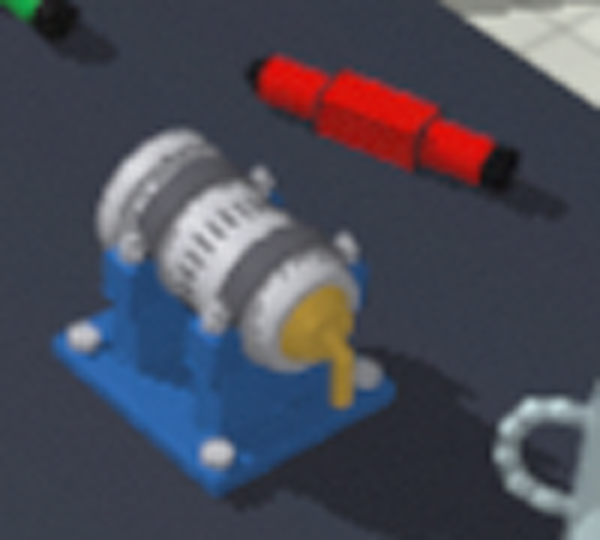

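View pics/s_rack.png

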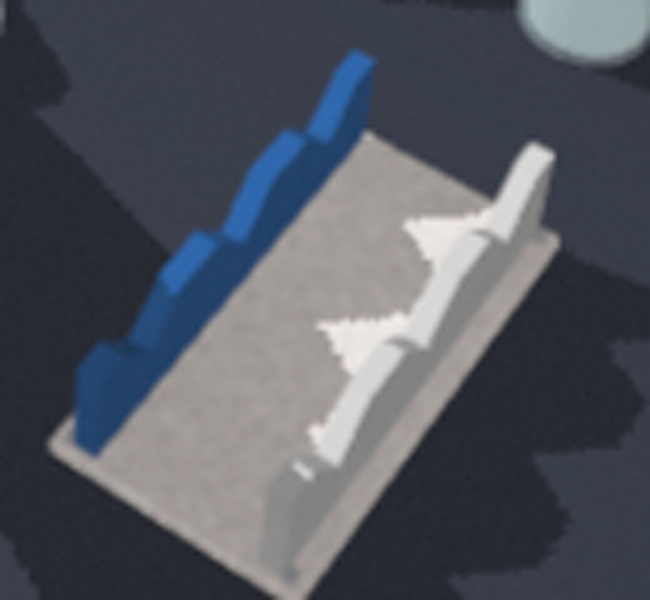

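Run:
```python
from h import *
T=np.load('top0.npy',allow_pickle=True).item();S=np.load('side0.npy',allow_pickle=True).item()
o=get_obs();print(R.from_rotvec(o['tcp_rot']).as_matrix().round(3),o['t'])
for n,f in(('top',T),('side',S)):
    C=cloud(f).reshape(-1,3);col=f['color'].reshape(-1,3).astype(int)
    hsv=cv2.cvtColor(f['color'],cv2.COLOR_RGB2HSV).reshape(-1,3)
    # barrel: steel parts above 60mm
    m=(C[:,0]>.57)&(C[:,0]<.72)&(C[:,1]>-.1)&(C[:,1]<.08)&(C[:,2]>.095)&(C[:,2]<.13)
    p=C[m];print(n,'barrel top pts',m.sum(),'y',np.percentile(p[:,1],[0,2,50,98,100]).round(4),'x',np.percentile(p[:,0],[2,50,98]).round(4),'z',np.percentile(p[:,2],[50,98,100]).round(4))
    # fit cylinder axis
    m=(C[:,0]>.57)&(C[:,0]<.72)&(C[:,1]>-.05)&(C[:,1]<.045)&(C[:,2]>.08)&(C[:,2]<.13)
    p=C[m]
    from scipy.optimize import least_squares
    def fun(q): # axis x = q0+q1*y, z=q2, r=30
        d=np.hypot((p[:,0]-q[0]-q[1]*p[:,1])*np.cos(np.arctan(q[1])),p[:,2]-q[2]);return d-q[3]
    r=least_squares(fun,[.645,0,.075,.03],loss='soft_l1',f_scale=.002);print('  cyl',r.x.round(4),m.sum(), np.median(abs(r.fun)))
    # rack rails
    for nm,mm in(('blue',(hsv[:,0]>100)&(hsv[:,0]<130)&(hsv[:,1]>150)),('white',hsv[:,1]<60)):
        m=mm&(C[:,0]>.3)&(C[:,0]<.6)&(C[:,1]>-.42)&(C[:,1]<-.17)&(C[:,2]>.056)&(C[:,2]<.08)
        p=C[m];c=p[:,:2].mean(0);u,s,v=np.linalg.svd(p[:,:2]-c);a=(p[:,:2]-c)@v[0];print('  ',nm,m.sum(),c.round(4),v[0].round(3),'ext',a.min().round(3),a.max().round(3),'z',np.percentile(p[:,2],[50,95]).round(4))
    m=(hsv[:,1]<70)&(C[:,0]>.3)&(C[:,0]<.6)&(C[:,1]>-.42)&(C[:,1]<-.15)&(C[:,2]>.005)&(C[:,2]<.08)
    r=cv2.minAreaRect((C[m][:,:2]*1000).astype(np.float32));print('   rack all',r)
```

```text
[[-0.001 -0.966  0.259]
 [-0.002  0.259  0.966]
 [-1.     0.    -0.002]] 0.15
top barrel top pts 651 y [-0.0699 -0.0636 -0.0089  0.0426  0.0434] x [0.6296 0.6524 0.6778] z [0.1036 0.1111 0.1135]
  cyl [0.6549 0.009  0.0725 0.0342] 785 0.002091916486634142
   blue 181 [ 0.4454 -0.2311] [-0.963 -0.269] ext -0.118 0.105 z [0.0639 0.0691]
   white 288 [ 0.4795 -0.3187] [-0.96  -0.279] ext -0.115 0.115 z [0.0643 0.0695]
   rack all ((449.66668701171875, -287.16033935546875), (296.50262451171875, 265.928955078125), 0.7562077045440674)
side barrel top pts 507 y [-0.0727 -0.0692 -0.0142  0.0384  0.0416] x [0.6262 0.6442 0.6718] z [0.1028 0.1099 0.1132]
  cyl [ 0.654  -0.0064  0.0693  0.0368] 593 0.001966987486203671
   blue 359 [ 0.445  -0.2372] [-0.962 -0.274] ext -0.126 0.109 z [0.0637 0.0678]
   white 378 [ 0.4724 -0.329 ] [-0.962 -0.271] ext -0.122 0.109 z [0.064  0.0677]
   rack all ((462.7213134765625, -291.3149719238281), (202.62503051757812, 268.72369384765625), 79.35326385498047)
```

```bash
cat >> h.py <<'E'
def frame(yaw): # tool down, tool y at world angle yaw (deg)
    a=np.radians(yaw);x=np.array([0,0,-1.]);y=np.array([np.cos(a),np.sin(a),0]);return np.stack([x,y,np.cross(x,y)],1)
def plan(pos,yaw,n,fing,via=None,o=None,turn=None):
    """rows from current pose to pos (mm) with yaw deg, n rows, straight line, printed rounded"""
    o=o or get_obs();p0=o['position']*1000;R0=R.from_rotvec(o['tcp_rot']);
    return plan2(p0,R0,pos,yaw,n,fing,turn)
def plan2(p0,R0,pos,yaw,n,fing,turn=None):
    Rt=R.from_matrix(frame(yaw));w=(R0.inv()*Rt).as_rotvec(degrees=True)
    if turn is not None: w=np.array([turn,0,0.])
    w=np.round(w/n,2);rows=[];p=np.array(p0,float);Rc=R0
    for i in range(n):
        tgt=np.array(p0)+(np.array(pos)-p0)*(i+1)/n
        d=np.round(Rc.inv().apply(tgt-p),1);p=p+Rc.apply(d);Rc=Rc*R.from_rotvec(w,degrees=True)
        rows.append([d.tolist(),w.tolist(),fing])
    import json
    print(json.dumps(rows).replace(' ',''),'end',p.round(1));return p,Rc
def wcloud(f,o):
    z=f['range_z'];K=f['mtx'];v,u=np.indices(z.shape)
    P=np.stack([(u-K[0,2])/K[0,0]*z,(v-K[1,2])/K[1,1]*z,z],-1);H=f['hand_eye']
    P=P@H[:3,:3].T+H[:3,3]
    return P@R.from_rotvec(o['tcp_rot']).as_matrix().T+o['position']
E
python3 - <<'E'
from h import *
plan([455,290,220],92,12,85)
E
```

```text
[[[0.9,-30.4,-23.0],[6.08,-0.01,0.0],85],[[0.9,-32.6,-19.8],[6.08,-0.01,0.0],85],[[0.8,-34.6,-16.1],[6.08,-0.01,0.0],85],[[0.9,-36.0,-12.4],[6.08,-0.01,0.0],85],[[0.9,-37.2,-8.5],[6.08,-0.01,0.0],85],[[0.9,-37.9,-4.5],[6.08,-0.01,0.0],85],[[0.8,-38.1,-0.4],[6.08,-0.01,0.0],85],[[0.9,-38.0,3.5],[6.08,-0.01,0.0],85],[[0.9,-37.3,7.6],[6.08,-0.01,0.0],85],[[0.9,-36.4,11.5],[6.08,-0.01,0.0],85],[[0.8,-35.0,15.3],[6.08,-0.01,0.0],85],[[0.9,-33.1,18.8],[6.08,-0.01,0.0],85]] end [455. 290. 220.]
```

Emit:
send_rows(
  targets=[
    [[1,-30.4,-23],[6.08,0,0],85],
    [[1,-32.6,-19.8],[6.08,0,0],85],
    [[1,-34.6,-16.1],[6.08,0,0],85],
    [[1,-36,-12.4],[6.08,0,0],85],
    [[1,-37.2,-8.5],[6.08,0,0],85],
    [[1,-37.9,-4.5],[6.08,0,0],85],
    [[1,-38.1,-0.4],[6.08,0,0],85],
    [[1,-38,3.5],[6.08,0,0],85],
    [[1,-37.3,7.6],[6.08,0,0],85],
    [[1,-36.4,11.5],[6.08,0,0],85],
    [[1,-35,15.3],[6.08,0,0],85],
    [[1,-33.1,18.8],[6.08,0,0],85],
  ],
)

```text
t: 1.15
position: [0.4558, 0.2887, 0.2191]
tcp_rot: [-0.024, 1.571, 0.024]
ft_force: [0.2, 0.7, -0.0]
finger_gap: 0.0849
```

```bash
cat > look.py <<'E'
from h import *
import sys
o=get_obs();f=grab_frame('wrist');save(sys.argv[1]+'.png',f['color']);np.save(sys.argv[1]+'.npy',{'f':f,'o':o},allow_pickle=True)
print(o['t'],o['position'].round(4),R.from_rotvec(o['tcp_rot']).as_matrix().round(3).tolist(),o['ft_force'].round(2),o['finger_gap'],o['joint_pos'].round(3))
E
python3 look.py w1
cat > plg.py <<'E'
from h import *
import sys
d=np.load(sys.argv[1]+'.npy',allow_pickle=True).item();f=d['f'];C=wcloud(f,d['o'])
hsv=cv2.cvtColor(f['color'],cv2.COLOR_RGB2HSV)
m=(C[...,2]>.012)&(C[...,2]<.06)&(f['range_z']>.15)
blue=m&(hsv[...,0]>100)&(hsv[...,0]<130)&(hsv[...,1]>130)
k,l,st,ce=cv2.connectedComponentsWithStats(m.astype(np.uint8))
print('table/mat z', [np.median(C[...,2][(f['range_z']>.15)&(abs(C[...,2])<.01)])])
for i in range(1,k):
    if st[i,4]<300: continue
    q=C[l==i];b=C[(l==i)&blue]
    if len(b)<100: continue
    top=b[b[:,2]>np.percentile(b[:,2],80)-.002]
    v=np.linalg.svd((q-q.mean(0))[:,:2],full_matrices=False)[2][0]
    r=cv2.minAreaRect((top[:,:2]*1000).astype(np.float32)); a=(q[:,:2]-np.array(r[0])/1000)@v
    ra=cv2.minAreaRect((q[:,:2]*1000).astype(np.float32))
    print(ce[i].round(),st[i,4],'grip rect',np.round(r[0],1),np.round(r[1],1),round(r[2],1),'all',np.round(ra[0],1),np.round(ra[1],1),round(ra[2],1),'pca',np.degrees(np.arctan2(v[1],v[0]))%180,'ext',a.min(),a.max(),'ztop',np.median(top[:,2]))
E
python3 plg.py w1
```

```text
1.15 [0.4558 0.2887 0.2191] [[-0.0, -0.03, 1.0], [0.0, 1.0, 0.03], [-1.0, 0.0, -0.0]] [ 0.23  0.69 -0.  ] 0.084874263024652 [ 0.377 -0.002  1.922  0.     1.222  0.346]
table/mat z [np.float64(-0.0003129006113325311)]
[185. 173.] 3663 grip rect [361.5 291.9] [55.8 26. ] 78.4 all [361.5 291.5] [150.1  26.3] 78.6 pca 78.64483654806129 ext -0.07463608580613895 0.07544882608376029 ztop 0.027704341191142276
[283. 192.] 3238 grip rect [462.6 270.6] [55.9 25.8] 85.8 all [462.6 269.8] [151.1  26.1] 85.6 pca 85.88020726177594 ext -0.07470372655114584 0.07638116244803425 ztop 0.027983682497911735
[369. 229.] 3171 grip rect [557.8 232.1] [56.3 26. ] 88.5 all [557.9 232. ] [150.4  26.7] 88.4 pca 88.50813660425428 ext -0.07513119704472503 0.07523946142199842 ztop 0.02745358188751368
```

View pics/w1.png

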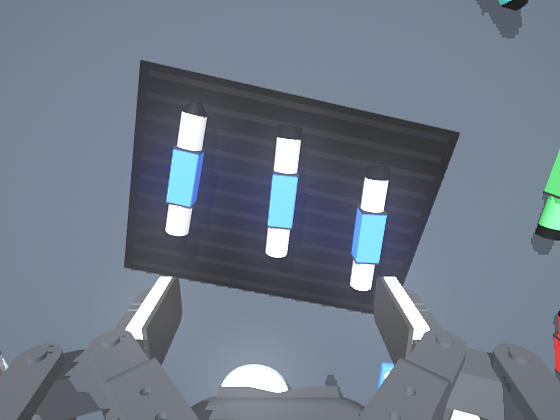

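Run:
```python
from h import *
c=np.load('w1.npy',allow_pickle=True).item()['f']['color']
c=np.clip(c.astype(float)*1.8,0,255).astype(np.uint8)
save('w1z.png',cv2.resize(c[90:300,150:410],None,fx=3,fy=2.85,interpolation=cv2.INTER_CUBIC))
```

```text
(no output)
```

View pics/w1z.png

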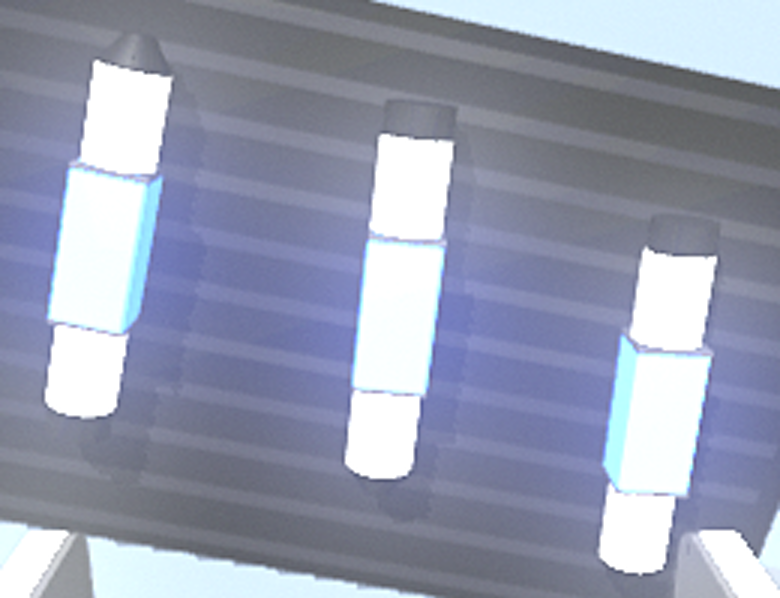

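The left plunger (185,173) has its chamfer at the far (+y) end. The middle one (283,192) and right one (369,229) have a square far end. These are the only blue-grip rods, and they lie on the mat. Each measures 150 x 26 mm, as it should. I'll start with the right one.

Run:
```python
from h import *
p,Rc=plan([557.8,232.1,90],88.5,5,60)
plan2(p,Rc,[557.8,232.1,6],88.5,3,60)
```

```text
[[[25.9,-10.7,19.3],[0.55,0.03,0.05],60],[[25.9,-10.6,19.5],[0.55,0.03,0.05],60],[[25.8,-10.3,19.5],[0.55,0.03,0.05],60],[[25.8,-10.3,19.7],[0.55,0.03,0.05],60],[[25.8,-10.0,19.8],[0.55,0.03,0.05],60]] end [557.8 232.1  90. ]
[[[28.0,-0.0,-0.0],[0.01,0.0,-0.0],60],[[28.0,-0.0,-0.0],[0.01,0.0,-0.0],60],[[28.0,-0.0,-0.1],[0.01,0.0,-0.0],60]] end [557.8 232.1   6. ]
```

Emit:
send_rows(
  targets=[
    [[25.9,-10.7,19.3],[0.6,0,0],60],
    [[25.9,-10.6,19.5],[0.6,0,0],60],
    [[25.9,-10.3,19.5],[0.6,0,0],60],
    [[25.9,-10.3,19.7],[0.6,0,0],60],
    [[25.9,-10,19.8],[0.6,0,0],60],
    [[28,0,0],[0,0,0],60],
    [[28,0,0],[0,0,0],60],
    [[20,0,0],[0,0,0],60],
    [[0,0,0],[0,0,0],60],
  ],
)

```text
t: 1.95
position: [0.5494, 0.2388, 0.008]
tcp_rot: [0.011, 1.581, -0.015]
ft_force: [-0.4, 0.3, -1.0]
finger_gap: 0.0597
```

```bash
python3 look.py w2
```

```text
1.95 [0.5494 0.2388 0.008 ] [[-0.011, 0.017, 1.0], [-0.003, 1.0, -0.017], [-1.0, -0.003, -0.011]] [-0.43  0.34 -1.05] 0.05969906505652747 [0.241 0.404 1.881 0.    0.868 0.258]
```

View pics/w2.png

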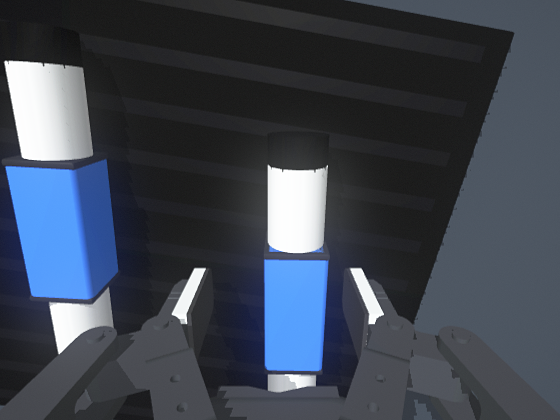

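Run:
```python
from h import *
plan([557.8,232.1,6],88.5,2,60)
```

```text
[[[2.4,-3.6,3.4],[0.28,-0.19,0.05],60],[[2.3,-3.6,3.5],[0.28,-0.19,0.05],60]] end [557.8 232.1   6. ]
```

Run:
```python
from h import *
o=get_obs();print(o['t'],o['position'],R.from_rotvec(o['tcp_rot']).as_matrix().round(4).tolist())
```

```text
2.0 [0.55110132 0.23944254 0.01076469] [[-0.0067, 0.0164, 0.9998], [-0.0016, 0.9999, -0.0164], [-1.0, -0.0017, -0.0067]]
```

Emit:
send_rows(
  targets=[
    [[0,0,0],[0,0,0],60],
    [[0,0,0],[0,0,0],60],
  ],
)

```text
t: 2.17
position: [0.5551, 0.2406, 0.0159]
tcp_rot: [0.013, 1.567, -0.012]
ft_force: [-0.0, -0.1, 0.4]
finger_gap: 0.0597
```

Run:
```python
from h import *
o=get_obs();print(o['t'],o['position'],R.from_rotvec(o['tcp_rot']).as_matrix().round(4).tolist())
plan([557.8,232.1,6],88.5,2,60)
```

```text
2.1667 [0.5551249  0.24058031 0.01588424] [[0.0034, 0.0163, 0.9999], [0.0008, 0.9999, -0.0163], [-1.0, 0.0009, 0.0034]]
[[[4.9,-4.2,1.4],[0.28,0.1,-0.03],60],[[5.0,-4.2,1.4],[0.28,0.1,-0.03],60]] end [557.8 232.1   6. ]
```

Emit:
send_rows(
  targets=[
    [[4.5,-4,1],[0.3,0,0],60],
    [[4.5,-4,1],[0.2,0,0],60],
    [[0,0,0],[0,0,0],60],
    [[0,0,0],[0,0,0],60],
    [[0,0,0],[0,0,0],60],
  ],
)

```text
t: 2.58
position: [0.5557, 0.2318, 0.005]
tcp_rot: [0.02, 1.57, -0.02]
ft_force: [-0.3, 0.1, -0.4]
finger_gap: 0.0601
```

```bash
python3 - <<'E'
from h import *
plan([557.8,232.1,6],88.5,1,60)
E
python3 look.py w3
python3 - <<'E'
from h import *
o=get_obs();print(o['position'],o['qd'].round(3))
E
```

```text
[[[-1.0,0.4,2.1],[0.02,0.01,-0.01],60]] end [557.8 232.1   6. ]
2.5833 [0.5557 0.2318 0.005 ] [[0.0, 0.026, 1.0], [0.0, 1.0, -0.026], [-1.0, 0.0, 0.0]] [-0.26  0.07 -0.43] 0.06013479144250921 [0.227 0.409 1.881 0.    0.852 0.253]
[0.55570175 0.23190785 0.00505494] [ 0.003  0.    -0.002 -0.     0.     0.001]
```

View pics/w3.png

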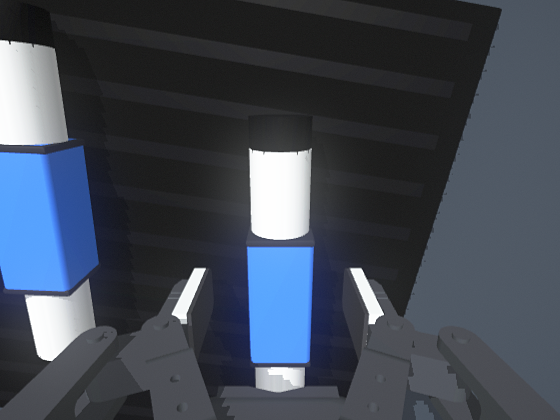

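The gripper straddles the plunger (grip at (280,300)) and is centred. Closing now.

Emit:
send_rows(
  targets=[
    [[-0.5,0,2],[0,0,0],60],
    [[0,0,0],[0,0,0],15],
    [[0,0,0],[0,0,0],15],
    [[0,0,0],[0,0,0],15],
    [[0,0,0],[0,0,0],15],
    [[0,0,0],[0,0,0],15],
  ],
  squeeze=70,
)

```text
t: 3.13
position: [0.5579, 0.232, 0.0057]
tcp_rot: [0.02, 1.57, -0.02]
ft_force: [0.7, 0.6, 2.4]
finger_gap: 0.0247
```

```bash
python3 look.py w4
python3 - <<'E'
from h import *
p,Rc=plan([557.8,232.1,70],88.5,2,15)
plan2(p,Rc,[653,185,66],90,4,15)
E
```

```text
3.1333 [0.5579 0.232  0.0057] [[0.001, 0.025, 1.0], [0.0, 1.0, -0.025], [-1.0, 0.0, 0.001]] [0.67 0.62 2.35] 0.024692837859711075 [0.226 0.411 1.875 0.    0.854 0.252]
[[[-32.2,0.0,-0.0],[0.02,0.02,-0.01],15],[[-32.1,0.1,-0.1],[0.02,0.02,-0.01],15]] end [557.8 232.1  70. ]
[[[1.0,-11.2,24.1],[-0.37,0.0,0.0],15],[[1.0,-11.3,24.0],[-0.37,0.0,0.0],15],[[1.0,-11.4,24.0],[-0.37,0.0,0.0],15],[[1.0,-11.6,23.9],[-0.37,0.0,0.0],15]] end [653. 185.  66.]
```

Run:
```python
from h import *
from scipy.optimize import least_squares
T=np.load('top0.npy',allow_pickle=True).item();S=np.load('side0.npy',allow_pickle=True).item()
for n,f in(('top',T),('side',S)):
    C=cloud(f).reshape(-1,3)
    for y0 in np.arange(-.065,.05,.01):
        p=C[(abs(C[:,0]-.653)<.045)&(abs(C[:,1]-y0)<.005)&(C[:,2]>.083)&(C[:,2]<.125)]
        if len(p)<20: continue
        r=least_squares(lambda q:np.hypot(p[:,0]-q[0],p[:,2]-.075)-q[1],[.653,.03],loss='soft_l1',f_scale=.001)
        r2=least_squares(lambda q:np.hypot(p[:,0]-q[0],p[:,2]-q[2])-q[1],[.653,.03,.075],loss='soft_l1',f_scale=.001)
        print(n,round(y0,3),len(p),r.x.round(4),r2.x.round(4),np.std(r.fun).round(4))
    hsv=cv2.cvtColor(f['color'],cv2.COLOR_RGB2HSV).reshape(-1,3)
    m=(hsv[:,0]>95)&(hsv[:,0]<130)&(hsv[:,1]>120)&(C[:,2]>.004)&(C[:,2]<.03)&(abs(C[:,0]-.65)<.1)&(C[:,1]>-.1)&(C[:,1]<.09)
    p=C[m];print('base x',np.percentile(p[:,0],[0,1,99,100]).round(4),'y',np.percentile(p[:,1],[0,1,99,100]).round(4),cv2.minAreaRect((p[:,:2]*1000).astype(np.float32)))
```

```text
top -0.065 48 [0.6539 0.0264] [0.6539 0.0263 0.0751] 0.0033
top -0.055 62 [0.6535 0.0296] [0.6535 0.0297 0.0749] 0.002
top -0.045 98 [0.6541 0.0339] [0.6545 0.0385 0.0692] 0.0031
top -0.035 79 [0.6535 0.0317] [0.6539 0.0344 0.0716] 0.0029
top -0.025 73 [0.6536 0.0305] [0.6537 0.0296 0.0762] 0.0018
top -0.015 76 [0.6549 0.0303] [0.6549 0.0301 0.0754] 0.0019
top -0.005 67 [0.6546 0.0301] [0.6546 0.0292 0.0763] 0.0021
top 0.005 81 [0.6547 0.0314] [0.6547 0.031  0.0754] 0.0026
top 0.015 84 [0.6544 0.0342] [0.6545 0.0367 0.0718] 0.003
top 0.025 79 [0.6553 0.0307] [0.6553 0.0307 0.075 ] 0.0027
top 0.035 77 [0.6548 0.0342] [0.6546 0.0327 0.0771] 0.002
top 0.045 40 [0.6551 0.034 ] [0.6543 0.0309 0.0788] 0.0023
base x [0.5969 0.5987 0.7076 0.7115] y [-0.0744 -0.0703  0.0489  0.0495] ((654.3786010742188, -13.191719055175781), (123.78901672363281, 113.65687561035156), 88.46224975585938)
side -0.065 75 [0.6498 0.0263] [0.6497 0.0245 0.0773] 0.0035
side -0.055 88 [0.652  0.0308] [0.6526 0.0353 0.0695] 0.0036
side -0.045 74 [0.6525 0.0333] [0.6538 0.0447 0.0621] 0.0041
side -0.035 45 [0.6516 0.031 ] [0.6525 0.0327 0.0733] 0.0019
side -0.025 53 [0.6516 0.0295] [0.6514 0.0288 0.0758] 0.0021
side -0.015 60 [0.6513 0.0296] [0.6515 0.0302 0.0743] 0.0018
side -0.005 53 [0.6513 0.0291] [0.653  0.034  0.0696] 0.0019
side 0.005 87 [0.6521 0.0324] [0.6531 0.0383 0.0677] 0.0036
side 0.015 60 [0.652  0.0335] [0.6544 0.0413 0.0666] 0.0032
side 0.025 63 [0.6532 0.0317] [0.6536 0.0345 0.0716] 0.0026
side 0.035 58 [0.6533 0.0333] [0.6534 0.0335 0.0748] 0.0021
base x [0.5935 0.5953 0.6984 0.7033] y [-0.0764 -0.0761  0.0405  0.0437] ((648.5650634765625, -16.386592864990234), (119.86361694335938, 109.83517456054688), 89.78141021728516)
```

Emit:
send_rows(
  targets=[
    [[-30,0,0],[0,0,0],15],
    [[-35,0,-15],[0,0,0],15],
    [[-35,0,-20],[0,0,0],15],
    [[-35,0,-20],[0,0,0],15],
    [[-5,0,0],[0,0,0],15],
    [[0,0,0],[0,0,0],15],
  ],
)

```text
t: 3.68
position: [0.5034, 0.2338, 0.148]
tcp_rot: [0.021, 1.565, -0.018]
ft_force: [0.9, -0.3, -2.7]
finger_gap: 0.0248
```

```bash
python3 look.py w5
```

```text
3.6833 [0.5034 0.2338 0.148 ] [[0.006, 0.025, 1.0], [0.001, 1.0, -0.025], [-1.0, 0.001, 0.006]] [ 0.87 -0.25 -2.69] 0.02484646839742427 [ 0.252  0.106  1.947 -0.     1.083  0.277]
```

View pics/w5.png

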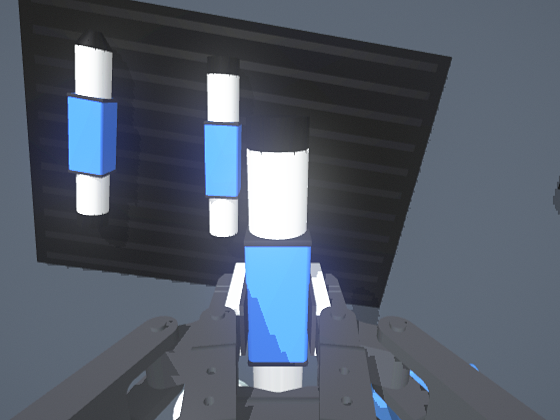

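Run:
```python
from h import *
p,Rc=plan([655.5,160,65],89.2,6,15)
```

```text
[[[13.4,-11.6,25.8],[-0.11,0.01,-0.0],15],[[13.5,-11.6,25.7],[-0.11,0.01,-0.0],15],[[13.4,-11.7,25.7],[-0.11,0.01,-0.0],15],[[13.5,-11.7,25.7],[-0.11,0.01,-0.0],15],[[13.4,-11.8,25.7],[-0.11,0.01,-0.0],15],[[13.4,-11.8,25.7],[-0.11,0.01,-0.0],15]] end [655.5 160.   65. ]
```

Emit:
send_rows(
  targets=[
    [[13.4,-11.6,25.8],[-0.1,0,0],15],
    [[13.4,-11.6,25.8],[-0.1,0,0],15],
    [[13.4,-11.7,25.8],[-0.1,0,0],15],
    [[13.4,-11.7,25.8],[-0.1,0,0],15],
    [[13.4,-11.8,25.8],[-0.1,0,0],15],
    [[13.4,-11.8,25.8],[-0.1,0,0],15],
    [[0,0,0],[0,0,0],15],
    [[0,0,0],[0,0,0],15],
    [[0,0,0],[0,0,0],15],
  ],
)

```text
t: 4.48
position: [0.6542, 0.1595, 0.0616]
tcp_rot: [0.012, 1.576, -0.013]
ft_force: [0.0, 0.8, -1.6]
finger_gap: 0.0248
```

```bash
python3 look.py w6
python3 - <<'E'
from h import *
for n in('top','side'):
    f=grab_frame(n);np.save(n+'6.npy',f,allow_pickle=True);c=f['color']
    save(n+'6.png',cv2.resize(c[140:230,240:360] if n=='top' else c[150:270,220:380],None,fx=5,fy=5,interpolation=cv2.INTER_CUBIC))
E
python3 - <<'E'
from h import *
plan([655.5,110,65],89.2,3,15)
E
```

```text
4.4833 [0.6542 0.1595 0.0616] [[-0.006, 0.016, 1.0], [-0.0, 1.0, -0.016], [-1.0, -0.0, -0.006]] [ 0.04  0.75 -1.55] 0.024754291374996067 [0.089 0.459 1.682 0.    1.006 0.104]
[[[-0.1,-16.8,0.4],[-0.0,-0.01,-0.0],15],[[-0.0,-16.8,0.4],[-0.0,-0.01,-0.0],15],[[-0.1,-16.9,0.4],[-0.0,-0.01,-0.0],15]] end [655.5 110.   65. ]
```

View pics/top6.png

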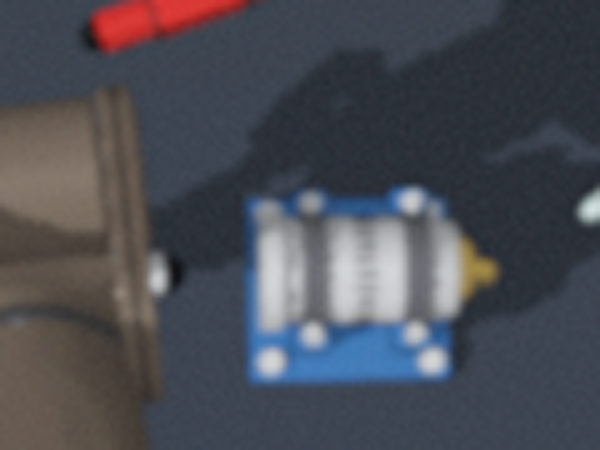

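View pics/side6.png

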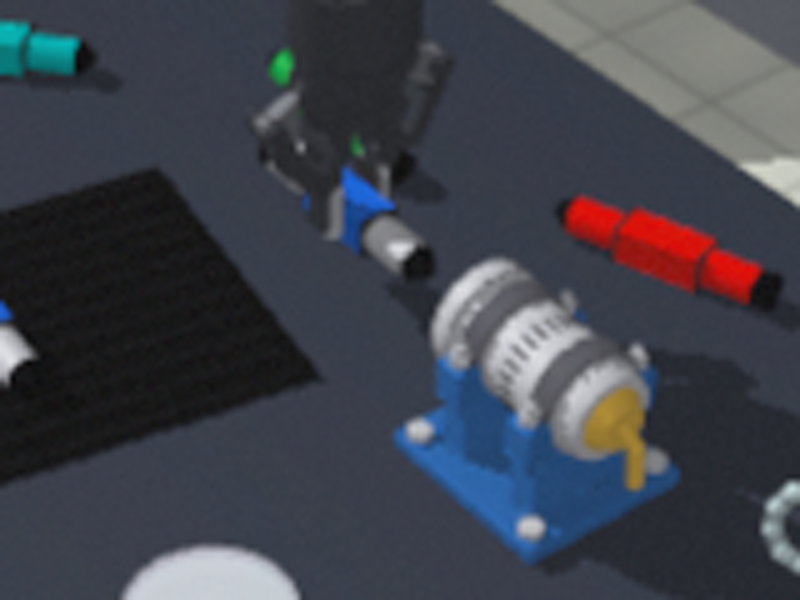

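View pics/w6.png

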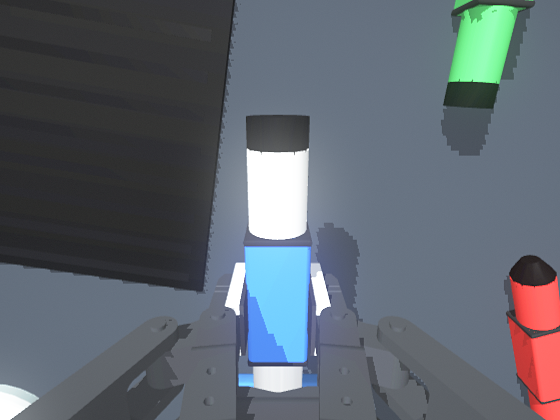

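Run:
```python
from h import *
f=np.load('top6.npy',allow_pickle=True).item();g=f['color'].max(2).astype(int);C=cloud(f)
o=get_obs();print(o['t'],o['position'],o['ft_force'])
for c in (270,271,272,273,293,294,295,296): print(c,g[180:210,c].tolist(), C[194,c].round(4))
```

```text
4.6333 [0.65506412 0.16046974 0.06477957] [-0.19568301  0.3493119  -1.66721668]
270 [74, 64, 57, 56, 53, 56, 57, 58, 58, 65, 91, 116, 130, 142, 160, 177, 181, 161, 130, 108, 103, 110, 114, 114, 109, 98, 89, 85, 83, 81] [0.6546 0.1045 0.0824]
271 [77, 67, 59, 58, 57, 54, 60, 55, 55, 64, 95, 123, 138, 158, 183, 199, 200, 182, 143, 101, 83, 79, 84, 88, 86, 81, 76, 75, 77, 78] [0.6541 0.1017 0.0847]
272 [79, 68, 56, 56, 54, 56, 59, 57, 59, 63, 78, 101, 119, 138, 166, 180, 178, 162, 129, 94, 80, 78, 80, 81, 80, 80, 79, 75, 76, 76] [0.6532 0.0988 0.0895]
273 [73, 64, 59, 57, 53, 56, 59, 57, 55, 58, 58, 63, 70, 87, 108, 116, 117, 106, 86, 80, 80, 82, 81, 84, 81, 81, 80, 83, 79, 81] [0.6542 0.096  0.0832]
293 [136, 152, 147, 138, 136, 142, 158, 178, 192, 196, 200, 202, 203, 205, 207, 207, 208, 207, 207, 203, 200, 196, 193, 189, 184, 179, 181, 185, 186, 189] [0.648  0.0403 0.1094]
294 [128, 149, 144, 137, 138, 148, 167, 186, 195, 200, 205, 209, 211, 213, 214, 214, 214, 213, 211, 208, 206, 203, 199, 191, 183, 180, 180, 184, 184, 191] [0.6482 0.0375 0.1083]
295 [123, 140, 137, 134, 138, 149, 166, 184, 192, 197, 201, 205, 207, 211, 213, 211, 210, 210, 207, 205, 203, 200, 196, 188, 182, 178, 181, 183, 183, 184] [0.6489 0.0345 0.1036]
296 [115, 133, 131, 129, 133, 143, 155, 168, 175, 184, 187, 188, 192, 195, 197, 197, 195, 194, 193, 190, 188, 185, 180, 174, 170, 171, 179, 182, 178, 172] [0.6474 0.0321 0.1116]
```

Emit:
send_rows(
  targets=[
    [[0,-14,0],[0,0,0],15],
    [[0,-14,0],[0,0,0],15],
    [[0,-12,0],[0,0,0],15],
    [[0,-6,0],[0,0,0],15],
    [[0,-5,0],[0,0,0],15],
    [[0,-3,0],[0,0,0],15],
    [[0,0,0],[0,0,0],15],
  ],
)

```text
t: 5.22
position: [0.6551, 0.1049, 0.065]
tcp_rot: [0.013, 1.571, -0.013]
ft_force: [-0.1, 0.8, -2.2]
finger_gap: 0.0244
```

Run:
```python
from h import *
o=get_obs();print(o['t'],o['position'],o['ft_force'],o['torque'])
```

```text
5.2167 [0.6551089 0.1049381 0.0650433] [-0.1281254   0.78681006 -2.19730368] [0.00404289 0.00069586 0.07979659]
```

Emit:
send_rows(
  targets=[
    [[0,-6,0],[0,0,0],15],
    [[0,-6,0],[0,0,0],15],
    [[0,-4,0],[0,0,0],15],
    [[0,-3,0],[0,0,0],15],
    [[0,-2,0],[0,0,0],15],
    [[0,0,0],[0,0,0],15],
  ],
)

```text
t: 5.72
position: [0.6547, 0.0844, 0.0649]
tcp_rot: [0.012, 1.571, -0.012]
ft_force: [-0.5, 0.8, -1.8]
finger_gap: 0.0245
```

Emit:
send_rows(
  targets=[
    [[0,-2,0],[0,0,0],15],
    [[0,-2,0],[0,0,0],15],
    [[0,-1,0],[0,0,0],15],
  ],
)

```text
t: 5.97
position: [0.6547, 0.0797, 0.0649]
tcp_rot: [0.012, 1.571, -0.012]
ft_force: [-0.3, -0.2, -2.6]
finger_gap: 0.0245
```

Emit:
send_rows(
  targets=[
    [[0,-2,0],[0,0,0],15],
    [[0,-1,0],[0,0,0],15],
    [[0,-1,0],[0,0,0],15],
  ],
)

```text
t: 6.22
position: [0.6546, 0.0757, 0.0649]
tcp_rot: [0.012, 1.571, -0.012]
ft_force: [0.4, 0.8, -2.7]
finger_gap: 0.025
```

Emit:
send_rows(
  targets=[
    [[0,-1,0],[0,0,0],15],
    [[0,-1,0],[0,0,0],15],
    [[0,0,0],[0,0,0],15],
  ],
)

```text
t: 6.47
position: [0.6544, 0.0739, 0.0648]
tcp_rot: [0.012, 1.571, -0.012]
ft_force: [-0.7, 0.6, -2.3]
finger_gap: 0.0248
```

Emit:
send_rows(
  targets=[
    [[0,-1,0],[0,0,0],15],
    [[0,-1,0],[0,0,0],15],
    [[0,0,0],[0,0,0],15],
  ],
)

```text
t: 6.72
position: [0.654, 0.073, 0.0648]
tcp_rot: [0.014, 1.572, -0.01]
ft_force: [-1.6, 5.0, -2.8]
finger_gap: 0.0248
```

Emit:
send_rows(
  targets=[
    [[0,-1,0],[0,0,0],15],
    [[0,-1,0],[0,0,0],15],
    [[0,0,0],[0,0,0],15],
  ],
)

```text
t: 6.97
position: [0.654, 0.0727, 0.0649]
tcp_rot: [0.016, 1.572, -0.008]
ft_force: [-1.5, 9.7, -0.8]
finger_gap: 0.0247
```

Emit:
send_rows(
  targets=[
    [[0,-2,0],[0,0,0],15],
    [[0,-2,0],[0,0,0],15],
    [[0,-2,0],[0,0,0],15],
    [[0,0,0],[0,0,0],15],
    [[0,0,0],[0,0,0],15],
  ],
)

```text
t: 7.38
position: [0.654, 0.0723, 0.0655]
tcp_rot: [0.025, 1.571, -0.002]
ft_force: [-0.9, 23.8, -0.0]
finger_gap: 0.025
```

Firm stop at 23.8 N with TCP y = 72 mm, so the end is about 42 mm in. It went past the shoulder, so the chamfered end is in the bore, which fits the view. Retracting and carrying it to the rack with a half turn.

Emit:
send_rows(
  targets=[
    [[0,13,0],[0,0,0],15],
    [[0,14,0],[0,0,0],15],
    [[0,20,0],[0,0,0],15],
    [[0,25,0],[0,0,0],15],
    [[0,25,0],[0,0,0],15],
    [[-10,10,0],[0,0,0],15],
    [[-30,0,0],[0,0,0],15],
    [[-35,0,0],[0,0,0],15],
    [[-35,0,0],[0,0,0],15],
    [[0,0,0],[0,0,0],15],
  ],
)

```text
t: 8.22
position: [0.6614, 0.1709, 0.1859]
tcp_rot: [0.012, 1.553, -0.011]
ft_force: [1.5, -0.0, -0.9]
finger_gap: 0.0247
```

```bash
python3 look.py w7
python3 - <<'E'
from h import *
p,Rc=plan([560,-60,190],-74.2,12,15,turn=7*12)
p,Rc=plan2(p,Rc,[461,-250,200],-74.2,12,15,turn=(163.4-84))
print(Rc.as_matrix().round(3).tolist())
E
```

```text
8.2167 [0.6614 0.1709 0.1859] [[0.018, 0.015, 1.0], [0.0, 1.0, -0.015], [-1.0, 0.001, 0.018]] [ 1.55 -0.04 -0.9 ] 0.02465971710056638 [ 0.105  0.331  1.606 -0.002  1.187  0.121]
[[[-0.8,-19.3,-8.0],[7.0,0.0,0.0],15],[[-0.7,-20.2,-5.6],[7.0,0.0,0.0],15],[[-0.8,-20.7,-3.2],[7.0,0.0,0.0],15],[[-0.7,-20.9,-0.5],[7.0,0.0,0.0],15],[[-0.8,-20.9,2.0],[7.0,0.0,0.0],15],[[-0.7,-20.4,4.5],[7.0,0.0,0.0],15],[[-0.8,-19.8,7.0],[7.0,0.0,0.0],15],[[-0.7,-18.7,9.3],[7.0,0.0,0.0],15],[[-0.8,-17.5,11.5],[7.0,0.0,0.0],15],[[-0.7,-15.9,13.6],[7.0,0.0,0.0],15],[[-0.8,-14.2,15.4],[7.0,0.0,0.0],15],[[-0.7,-12.2,17.1],[7.0,0.0,0.0],15]] end [560. -60. 190.]
[[[-0.9,-9.6,15.0],[6.62,0.0,0.0],15],[[-1.0,-7.8,16.1],[6.62,0.0,0.0],15],[[-0.9,-6.0,16.8],[6.62,0.0,0.0],15],[[-1.0,-3.9,17.4],[6.62,0.0,0.0],15],[[-0.9,-1.9,17.8],[6.62,0.0,0.0],15],[[-1.0,0.1,17.8],[6.62,0.0,0.0],15],[[-0.9,2.2,17.7],[6.62,0.0,0.0],15],[[-0.9,4.3,17.3],[6.62,0.0,0.0],15],[[-1.0,6.2,16.8],[6.62,0.0,0.0],15],[[-0.9,8.1,15.9],[6.62,0.0,0.0],15],[[-1.0,9.8,14.9],[6.62,0.0,0.0],15],[[-0.9,11.5,13.6],[6.62,0.0,0.0],15]] end [ 461. -250.  200.]
[[0.013, 0.271, -0.963], [-0.0, -0.963, -0.271], [-1.0, 0.004, -0.013]]
```

View pics/w7.png

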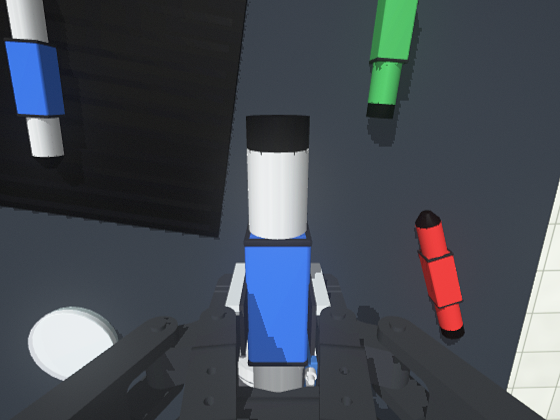

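Emit:
send_rows(
  targets=[
    [[-0.8,-19.3,-8],[7,0,0],15],
    [[-0.8,-20.2,-5.6],[7,0,0],15],
    [[-0.8,-20.7,-3.2],[7,0,0],15],
    [[-0.8,-20.9,-0.5],[7,0,0],15],
    [[-0.8,-20.9,2],[7,0,0],15],
    [[-0.8,-20.4,4.5],[7,0,0],15],
    [[-0.8,-19.8,7],[7,0,0],15],
    [[-0.8,-18.7,9.3],[7,0,0],15],
    [[-0.8,-17.5,11.5],[7,0,0],15],
    [[-0.8,-15.9,13.6],[7,0,0],15],
    [[-0.8,-14.2,15.4],[7,0,0],15],
    [[-0.8,-12.2,17.1],[7,0,0],15],
  ],
)

```text
t: 9.27
position: [0.5547, -0.0611, 0.1829]
tcp_rot: [1.146, 1.249, -1.15]
ft_force: [0.9, 0.1, -2.5]
finger_gap: 0.0246
```

Emit:
send_rows(
  targets=[
    [[-1,-9.6,15],[6.6,0,0],15],
    [[-1,-7.8,16.1],[6.6,0,0],15],
    [[-1,-6,16.8],[6.6,0,0],15],
    [[-1,-3.9,17.4],[6.6,0,0],15],
    [[-1,-1.9,17.8],[6.6,0,0],15],
    [[-1,0,17.8],[6.6,0,0],15],
    [[-1,2.2,17.7],[6.6,0,0],15],
    [[-1,4.3,17.3],[6.6,0,0],15],
    [[-1,6.2,16.8],[6.6,0,0],15],
    [[-1,8.1,15.9],[6.6,0,0],15],
    [[-1,9.8,14.9],[6.6,0,0],15],
    [[-1,11.5,13.6],[6.6,0,0],15],
  ],
)

```text
t: 10.27
position: [0.4561, -0.2506, 0.1951]
tcp_rot: [2.074, 0.285, -2.079]
ft_force: [0.0, -0.9, -2.0]
finger_gap: 0.0246
```

Emit:
send_rows(
  targets=[
    [[0,0,0],[0,0,0],15],
    [[0,0,0],[0,0,0],15],
    [[0,0,0],[0,0,0],15],
  ],
)

```text
t: 10.52
position: [0.4571, -0.2494, 0.1955]
tcp_rot: [2.071, 0.293, -2.074]
ft_force: [0.5, 0.7, -2.5]
finger_gap: 0.0245
```

```bash
python3 look.py w8
cat > rack.py <<'E'
from h import *
import sys
from scipy.optimize import least_squares
d=np.load(sys.argv[1]+'.npy',allow_pickle=True).item();f=d['f'];C=wcloud(f,d['o']).reshape(-1,3)
hsv=cv2.cvtColor(f['color'],cv2.COLOR_RGB2HSV).reshape(-1,3);z=f['range_z'].ravel()
reg=(z>.1)&(C[:,0]>.3)&(C[:,0]<.62)&(C[:,1]>-.43)&(C[:,1]<-.14)
print('base z',np.median(C[reg&(abs(C[:,2]-.01)<.006)][:,2]),'tab',np.median(C[reg&(abs(C[:,2])<.004)][:,2]))
for nm,mm in(('blue',(hsv[:,0]>100)&(hsv[:,0]<130)&(hsv[:,1]>100)),('white',hsv[:,1]<90)):
    p=C[mm&reg&(C[:,2]>.062)&(C[:,2]<.07)]
    if len(p)<30: print(nm,len(p));continue
    c=p[:,:2].mean(0);v=np.linalg.svd(p[:,:2]-c,full_matrices=False)[2][0]
    u=np.array([-.2706,.9627]);w=np.array([u[1],-u[0]])
    r=cv2.minAreaRect((p[:,:2]*1000).astype(np.float32))
    print(nm,len(p),c.round(4),v.round(3),r,'u',np.percentile(p[:,:2]@u,[2,50,98]).round(4),'w hist')
    t=p[:,:2]@w;h,e=np.histogram(t,bins=np.arange(.35,.68,.004));print([(round(float(a),3),int(b)) for a,b in zip(e,h) if b])
E
python3 rack.py w8
```

```text
10.5167 [ 0.4571 -0.2494  0.1955] [[-0.001, 0.276, -0.961], [0.001, -0.961, -0.276], [-1.0, -0.001, 0.001]] [ 0.53  0.69 -2.51] 0.024476953008983834 [-0.695 -0.022  1.986 -0.     1.179  2.168]
base z 0.009260569547051317 tab -0.0006999641520443745
blue 1717 [ 0.4538 -0.2339] [-0.963 -0.27 ] ((454.0617370605469, -233.4459228515625), (230.10972595214844, 12.607439994812012), 15.606947898864746) u [-0.3536 -0.3481 -0.3417] w hist
[(0.398, 57), (0.402, 62), (0.406, 71), (0.41, 66), (0.414, 64), (0.418, 70), (0.422, 65), (0.426, 38), (0.466, 26), (0.47, 77), (0.474, 65), (0.478, 71), (0.482, 70), (0.486, 51)]
white 2429 [ 0.4803 -0.3257] [-0.963 -0.27 ] ((479.88824462890625, -325.7581787109375), (230.393310546875, 11.841069221496582), 15.681526184082031) u [-0.4493 -0.4436 -0.4377] w hist
[(0.35, 89), (0.354, 13), (0.39, 12), (0.394, 86), (0.398, 81), (0.402, 81), (0.406, 78), (0.41, 90), (0.414, 83), (0.418, 82), (0.422, 86), (0.426, 51), (0.466, 37), (0.47, 104), (0.474, 87), (0.478, 89), (0.482, 88), (0.486, 66)]
```

View pics/w8.png

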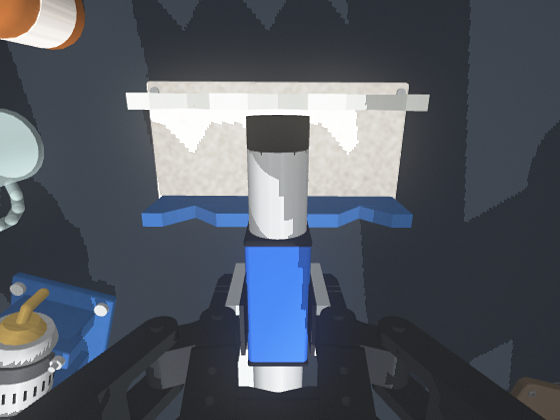

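Run:
```python
from h import *
o=get_obs();print(o['position'])
p,Rc=plan([538.4,-259.7,100],-74.35,5,15)
plan2(p,Rc,[538.4,-259.7,55],-74.35,3,15)
```

```text
[ 0.45735751 -0.24922038  0.19573003]
[[[19.1,6.5,-15.0],[0.08,0.01,0.01],15],[[19.2,6.5,-15.0],[0.08,0.01,0.01],15],[[19.1,6.5,-15.1],[0.08,0.01,0.01],15],[[19.1,6.4,-15.0],[0.08,0.01,0.01],15],[[19.2,6.4,-15.0],[0.08,0.01,0.01],15]] end [ 538.4 -259.7  100. ]
[[[15.0,0.0,-0.0],[-0.01,-0.0,0.01],15],[[15.0,0.0,-0.0],[-0.01,-0.0,0.01],15],[[15.0,0.0,-0.0],[-0.01,-0.0,0.01],15]] end [ 538.4 -259.7   55. ]
```

Emit:
send_rows(
  targets=[
    [[19.2,6.5,-15],[0.08,0,0],15],
    [[19.2,6.5,-15],[0.08,0,0],15],
    [[19.2,6.5,-15],[0.08,0,0],15],
    [[19.2,6.4,-15],[0.08,0,0],15],
    [[19.2,6.4,-15],[0.08,0,0],15],
    [[0,0,0],[0,0,0],15],
    [[0,0,0],[0,0,0],15],
    [[0,0,0],[0,0,0],15],
  ],
)

```text
t: 11.23
position: [0.5386, -0.26, 0.101]
tcp_rot: [2.075, 0.285, -2.076]
ft_force: [-0.0, -0.1, -1.8]
finger_gap: 0.0245
```

```bash
python3 look.py w9;python3 - <<'E'
from h import *
o=get_obs();print(o['position'])
p,Rc=plan([538.4,-259.7,55],-74.35,3,15)
E
```

```text
11.2333 [ 0.5386 -0.26    0.101 ] [[-0.0, 0.269, -0.963], [-0.0, -0.963, -0.269], [-1.0, 0.0, 0.0]] [-0.04 -0.13 -1.8 ] 0.024480503017670855 [-0.619  0.258  1.865 -0.     1.018  2.25 ]
[ 0.53875485 -0.26044048  0.10175957]
[[[15.6,-0.3,0.1],[-0.02,-0.01,-0.02],15],[[15.6,-0.3,0.0],[-0.02,-0.01,-0.02],15],[[15.6,-0.3,0.1],[-0.02,-0.01,-0.02],15]] end [ 538.4 -259.7   55. ]
```

View pics/w9.png

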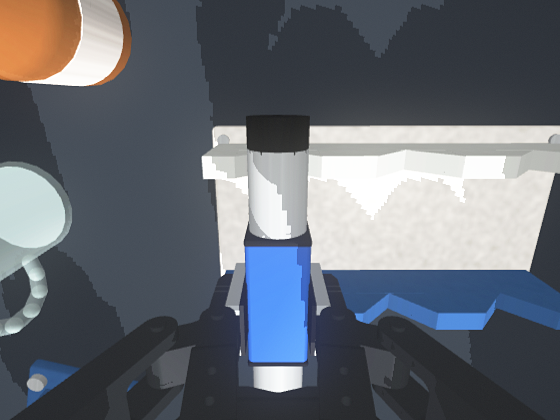

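Emit:
send_rows(
  targets=[
    [[15.6,-0.3,0],[0,0,0],15],
    [[15.6,-0.3,0],[0,0,0],15],
    [[13,0,0],[0,0,0],15],
    [[0,0,0],[0,0,0],15],
    [[0,0,0],[0,0,0],15],
    [[0,0,0],[0,0,0],15],
  ],
)

```text
t: 11.78
position: [0.5389, -0.2605, 0.0576]
tcp_rot: [2.077, 0.282, -2.074]
ft_force: [-0.3, -0.5, -2.0]
finger_gap: 0.0244
```

Emit:
send_rows(
  targets=[
    [[3,0,0],[0,0,0],15],
    [[2,0,0],[0,0,0],15],
    [[2,0,0],[0,0,0],15],
    [[0,0,0],[0,0,0],15],
    [[0,0,0],[0,0,0],15],
  ],
)

```text
t: 12.2
position: [0.5386, -0.2603, 0.0498]
tcp_rot: [2.076, 0.283, -2.076]
ft_force: [0.1, 0.3, -0.5]
finger_gap: 0.0248
```

Emit:
send_rows(
  targets=[
    [[1,0,0],[0,0,0],15],
    [[1,0,0],[0,0,0],15],
    [[0,0,0],[0,0,0],15],
  ],
)

```text
t: 12.45
position: [0.5386, -0.2603, 0.0497]
tcp_rot: [2.075, 0.284, -2.077]
ft_force: [-5.1, 1.3, 8.9]
finger_gap: 0.0246
```

```bash
python3 look.py w10
python3 - <<'E'
from h import *
f=grab_frame('side');save('s10.png',cv2.resize(f['color'][250:400,260:440],None,fx=4,fy=4,interpolation=cv2.INTER_CUBIC))
E
```

```text
12.45 [ 0.5386 -0.2603  0.0497] [[-0.001, 0.268, -0.963], [-0.0, -0.963, -0.268], [-1.0, -0.0, 0.001]] [-5.05  1.33  8.9 ] 0.024554843541330782 [-6.190e-01  3.320e-01  1.883e+00 -1.000e-03  9.280e-01  2.251e+00]
```

View pics/s10.png

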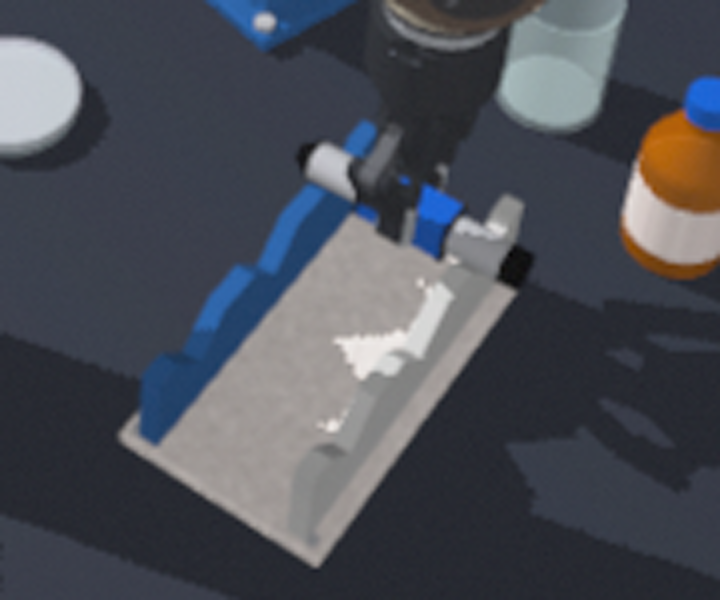

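View pics/w10.png

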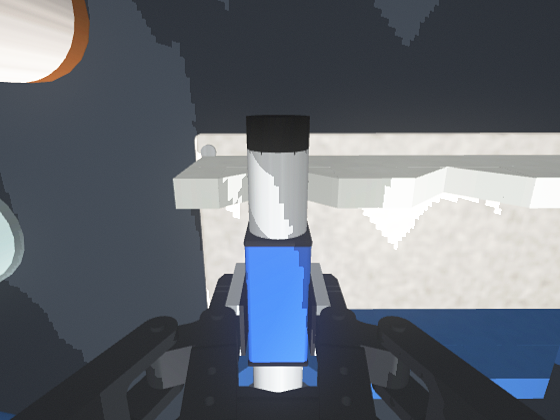

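Seated in both notches: z matches the expected 49.7 mm and the contact force is 9 N. Releasing.

Emit:
send_rows(
  targets=[
    [[0,0,0.5],[0,0,0],32],
    [[0,0,0],[0,0,0],40],
    [[0,0,0],[0,0,0],45],
    [[0,0,0],[0,0,0],45],
    [[-15,0,0],[0,0,0],45],
    [[-30,0,0],[0,0,0],45],
    [[-35,0,0],[0,0,0],50],
    [[-35,0,0],[0,0,0],60],
    [[-10,0,0],[0,0,0],60],
    [[0,0,0],[0,0,0],60],
  ],
)

```text
t: 13.38
position: [0.5402, -0.2616, 0.177]
tcp_rot: [2.081, 0.277, -2.067]
ft_force: [-0.1, -0.5, -0.2]
finger_gap: 0.0601
```

```bash
python3 look.py w11; python3 plg.py w11
python3 - <<'E'
from h import *
f=grab_frame('side');save('s11.png',cv2.resize(f['color'][250:400,260:440],None,fx=4,fy=4,interpolation=cv2.INTER_CUBIC))
p,Rc=plan([500,-10,190],85.8,12,60,turn=-80)
p,Rc=plan2(p,Rc,[464.6,270.6,100],85.8,12,60,turn=-80)
print(Rc.as_matrix().round(3).tolist())
E
```

```text
13.3833 [ 0.5402 -0.2616  0.177 ] [[0.007, 0.268, -0.963], [-0.005, -0.963, -0.268], [-1.0, 0.007, -0.006]] [-0.09 -0.51 -0.16] 0.06008402808118779 [-0.62   0.169  1.819  0.     1.145  2.25 ]
table/mat z [np.float64(-0.00058407317871359)]
[252. 250.] 689 grip rect [ 551.8 -206.2] [26.9 12.3] 14.7 all [ 551.6 -207. ] [28.5 12.5] 11.9 pca 8.78564567838501 ext -0.014099576302087549 0.01481016676165854 ztop 0.057292006938618315
[395. 250.] 4951 grip rect [ 429.  -240.6] [176.8  12.8] 15.6 all [ 428.7 -240.6] [177.5  13.5] 15.4 pca 15.459710978692499 ext -0.08840386465419812 0.08907885841297654 ztop 0.05702309135759054
[[[-1.5,-20.9,-2.6],[-6.67,0.0,0.0],60],[[-1.6,-20.5,-4.9],[-6.67,0.0,0.0],60],[[-1.5,-19.7,-7.3],[-6.67,0.0,0.0],60],[[-1.5,-18.7,-9.6],[-6.67,0.0,0.0],60],[[-1.6,-17.6,-11.7],[-6.67,0.0,0.0],60],[[-1.5,-16.0,-13.6],[-6.67,0.0,0.0],60],[[-1.5,-14.4,-15.4],[-6.67,0.0,0.0],60],[[-1.6,-12.4,-17.0],[-6.67,0.0,0.0],60],[[-1.5,-10.5,-18.3],[-6.67,0.0,0.0],60],[[-1.6,-8.2,-19.3],[-6.67,0.0,0.0],60],[[-1.5,-5.9,-20.2],[-6.67,0.0,0.0],60],[[-1.5,-3.5,-20.8],[-6.67,0.0,0.0],60]] end [500. -10. 190.]
[[[7.5,-0.7,-23.6],[-6.67,0.0,0.0],60],[[7.5,2.1,-23.4],[-6.67,0.0,0.0],60],[[7.5,4.8,-23.1],[-6.67,0.0,0.0],60],[[7.5,7.5,-22.3],[-6.67,0.0,0.0],60],[[7.6,10.0,-21.4],[-6.67,0.0,0.0],60],[[7.5,12.4,-20.0],[-6.67,0.0,0.0],60],[[7.5,14.6,-18.5],[-6.67,0.0,0.0],60],[[7.5,16.7,-16.6],[-6.67,0.0,0.0],60],[[7.5,18.5,-14.6],[-6.67,0.0,0.0],60],[[7.5,20.1,-12.4],[-6.67,0.0,0.0],60],[[7.5,21.4,-9.9],[-6.67,0.0,0.0],60],[[7.5,22.3,-7.4],[-6.67,0.0,0.0],60]] end [464.6 270.6 100. ]
[[-0.001, 0.076, 0.997], [0.001, 0.997, -0.076], [-1.0, 0.0, -0.001]]
```

View pics/s11.png

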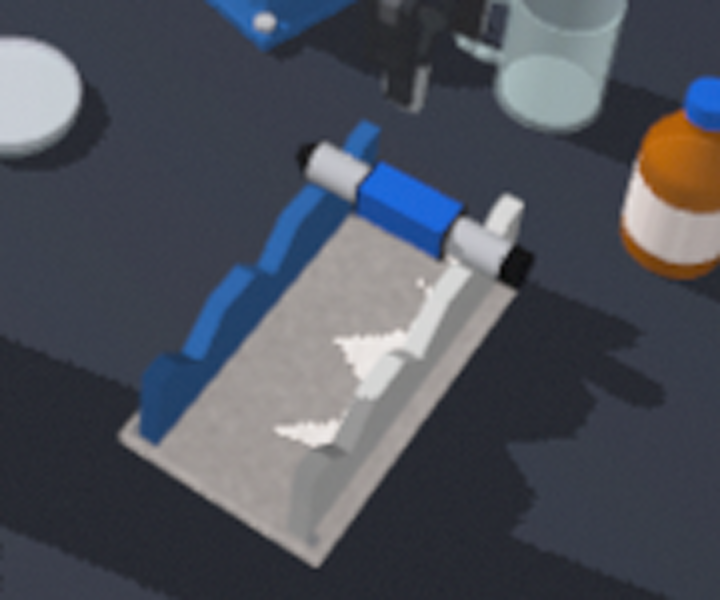

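View pics/w11.png

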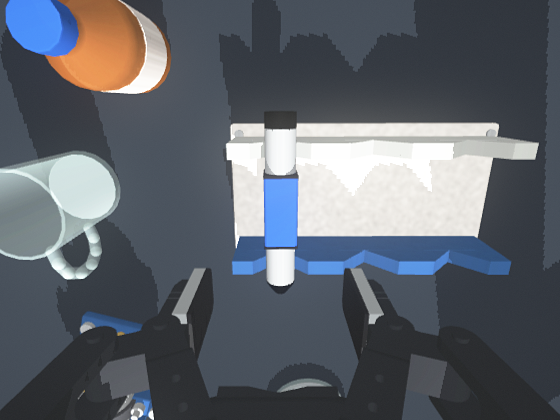

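The racked plunger sits right: tapered end at the blue rail (280,290), square end over white (280,118). Now the middle plunger.

Emit:
send_rows(
  targets=[
    [[-1.5,-20.9,-2.6],[-6.7,0,0],60],
    [[-1.5,-20.5,-4.9],[-6.7,0,0],60],
    [[-1.5,-19.7,-7.3],[-6.7,0,0],60],
    [[-1.5,-18.7,-9.6],[-6.7,0,0],60],
    [[-1.5,-17.6,-11.7],[-6.7,0,0],60],
    [[-1.5,-16,-13.6],[-6.7,0,0],60],
    [[-1.5,-14.4,-15.4],[-6.7,0,0],60],
    [[-1.5,-12.4,-17],[-6.7,0,0],60],
    [[-1.5,-10.5,-18.3],[-6.7,0,0],60],
    [[-1.5,-8.2,-19.3],[-6.7,0,0],60],
    [[-1.5,-5.9,-20.2],[-6.7,0,0],60],
    [[-1.5,-3.5,-20.8],[-6.7,0,0],60],
  ],
)

```text
t: 14.48
position: [0.4976, -0.009, 0.187]
tcp_rot: [1.127, 1.264, -1.132]
ft_force: [0.3, -0.1, -0.8]
finger_gap: 0.0601
```

Emit:
send_rows(
  targets=[
    [[7.5,-0.7,-23.6],[-6.7,0,0],60],
    [[7.5,2.1,-23.4],[-6.7,0,0],60],
    [[7.5,4.8,-23.1],[-6.7,0,0],60],
    [[7.5,7.5,-22.3],[-6.7,0,0],60],
    [[7.5,10,-21.4],[-6.7,0,0],60],
    [[7.5,12.4,-20],[-6.7,0,0],60],
    [[7.5,14.6,-18.5],[-6.7,0,0],60],
    [[7.5,16.7,-16.6],[-6.7,0,0],60],
    [[7.5,18.5,-14.6],[-6.7,0,0],60],
    [[7.5,20.1,-12.4],[-6.7,0,0],60],
    [[7.5,21.4,-9.9],[-6.7,0,0],60],
    [[7.5,22.3,-7.4],[-6.7,0,0],60],
  ],
)

```text
t: 15.48
position: [0.4592, 0.2702, 0.0966]
tcp_rot: [0.044, 1.576, -0.047]
ft_force: [1.0, -0.3, -0.1]
finger_gap: 0.0601
```

Emit:
send_rows(
  targets=[
    [[0,0,0],[0,0,0],60],
    [[0,0,0],[0,0,0],60],
    [[0,0,0],[0,0,0],60],
  ],
)

```text
t: 15.73
position: [0.4605, 0.2691, 0.0985]
tcp_rot: [0.05, 1.573, -0.052]
ft_force: [0.0, -0.2, -0.5]
finger_gap: 0.06
```

```bash
python3 look.py w12; python3 plg.py w12
python3 - <<'E'
from h import *
o=get_obs();print(o['position'])
p,Rc=plan([462.6,270.6,6],85.8,4,60)
E
```

```text
15.7333 [0.4605 0.2691 0.0985] [[-0.003, 0.065, 0.998], [-0.002, 0.998, -0.065], [-1.0, -0.002, -0.003]] [ 0.03 -0.2  -0.5 ] 0.05996503029980002 [ 0.339  0.13   2.022 -0.     0.993  0.404]
table/mat z [np.float64(0.0015995237441221305)]
[128. 191.] 8846 grip rect [361.9 292.9] [58.  26.5] 78.2 all [361.5 291.2] [150.8  26.7] 78.6 pca 78.57539128364107 ext -0.07364607289736846 0.07720380688601587 ztop 0.027479059174517317
[279. 205.] 7351 grip rect [462.7 270.4] [55.3 25.7] 85.8 all [462.8 270.6] [149.5  26. ] 86.0 pca 85.87442725689475 ext -0.07499430645407833 0.07453797222767067 ztop 0.027550352429085212
[0.4611207  0.26892126 0.09917237]
[[[23.3,0.5,0.4],[0.11,-0.03,0.02],60],[[23.3,0.4,0.4],[0.11,-0.03,0.02],60],[[23.3,0.5,0.3],[0.11,-0.03,0.02],60],[[23.3,0.4,0.4],[0.11,-0.03,0.02],60]] end [462.6 270.6   6. ]
```

View pics/w12.png

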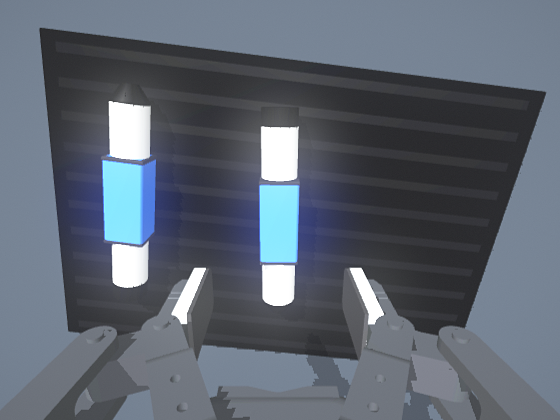

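Emit:
send_rows(
  targets=[
    [[23.3,0.5,0.3],[0.1,0,0],60],
    [[23.3,0.5,0.3],[0.1,0,0],60],
    [[23.3,0.5,0.3],[0,0,0],60],
    [[22,0.3,0],[0,0,0],60],
    [[0,0,0],[0,0,0],60],
    [[0,0,0],[0,0,0],60],
    [[0,0,0],[0,0,0],60],
    [[0,0,0],[0,0,0],60],
  ],
)

```text
t: 16.45
position: [0.4643, 0.2717, 0.0104]
tcp_rot: [0.055, 1.567, -0.053]
ft_force: [0.0, -0.1, -0.2]
finger_gap: 0.06
```

Emit:
send_rows(
  targets=[
    [[4,-1,-1.5],[0,0,0],60],
    [[0,0,0],[0,0,0],60],
    [[0,0,0],[0,0,0],60],
  ],
)

```text
t: 16.7
position: [0.4612, 0.2707, 0.0049]
tcp_rot: [0.053, 1.57, -0.053]
ft_force: [1.0, -0.1, -0.0]
finger_gap: 0.06
```

Emit:
send_rows(
  targets=[
    [[0,0,0],[0,0,0],15],
    [[0,0,0],[0,0,0],15],
    [[0,0,0],[0,0,0],15],
    [[0,0,0],[0,0,0],15],
    [[0,0,0],[0,0,0],15],
  ],
  squeeze=70,
)

```text
t: 17.12
position: [0.4616, 0.2709, 0.0048]
tcp_rot: [0.053, 1.569, -0.053]
ft_force: [-0.4, 0.8, 2.6]
finger_gap: 0.025
```

Run:
```python
from h import *
o=get_obs();print(o['t'],o['position'],o['ft_force'],o['joint_pos'].round(3))
p,Rc=plan([462.6,270.6,80],85.8,2,15)
p,Rc=plan2(p,Rc,[655,150,75],89.2,8,15)
```

```text
17.1167 [0.46159433 0.27085834 0.00484933] [-0.36501234  0.76543435  2.59551055] [0.341 0.289 2.046 0.    0.806 0.408]
[[[-37.6,-0.1,0.5],[0.17,0.03,-0.01],15],[[-37.6,-0.1,0.6],[0.17,0.03,-0.01],15]] end [462.6 270.6  80. ]
[[[0.6,-13.3,25.1],[-0.42,-0.0,-0.0],15],[[0.7,-13.4,25.0],[-0.42,-0.0,-0.0],15],[[0.6,-13.7,24.9],[-0.42,-0.0,-0.0],15],[[0.6,-13.8,24.7],[-0.42,-0.0,-0.0],15],[[0.6,-14.0,24.7],[-0.42,-0.0,-0.0],15],[[0.7,-14.2,24.6],[-0.42,-0.0,-0.0],15],[[0.6,-14.3,24.5],[-0.42,-0.0,-0.0],15],[[0.6,-14.6,24.4],[-0.42,-0.0,-0.0],15]] end [655. 150.  75.]
```

Emit:
send_rows(
  targets=[
    [[-35,0,0],[0.1,0,0],15],
    [[-40,0,0],[0,0,0],15],
    [[1,-13.3,25],[-0.4,0,0],15],
    [[1,-13.4,25],[-0.4,0,0],15],
    [[2,-13.6,25],[-0.4,0,0],15],
    [[2,-13.8,25],[-0.4,0,0],15],
    [[2,-14,25],[-0.4,0,0],15],
    [[2,-14.2,24.6],[-0.4,0,0],15],
    [[3,-14.3,24.5],[-0.4,0,0],15],
    [[3,-14.6,19],[-0.4,0,0],15],
    [[0,0,0],[0,0,0],15],
    [[0,0,0],[0,0,0],15],
  ],
)

```text
t: 18.12
position: [0.6488, 0.1497, 0.0617]
tcp_rot: [0.012, 1.574, -0.012]
ft_force: [0.3, 0.4, -2.3]
finger_gap: 0.0246
```

Emit:
send_rows(
  targets=[
    [[0,0,0],[0,0,0],15],
    [[0,0,0],[0,0,0],15],
  ],
)

```text
t: 18.28
position: [0.6477, 0.1515, 0.0626]
tcp_rot: [0.01, 1.573, -0.01]
ft_force: [0.0, 0.9, -2.1]
finger_gap: 0.0249
```

Run:
```python
from h import *
o=get_obs();print(o['t'],o['position'],o['ft_force'],o['joint_pos'].round(3))
p,Rc=plan([655,125,64],89.2,2,15)
```

```text
18.2833 [0.64768126 0.15147425 0.06256231] [ 0.01160103  0.91113884 -2.11208014] [0.077 0.441 1.706 0.    0.997 0.09 ]
[[[-0.7,-13.2,3.8],[0.04,-0.06,-0.0],15],[[-0.8,-13.2,3.9],[0.04,-0.06,-0.0],15]] end [655. 125.  64.]
```

Emit:
send_rows(
  targets=[
    [[-0.7,0,3.7],[0.1,0,0],15],
    [[-0.7,-8,3.7],[0,0,0],15],
    [[0,-8,0],[0,0,0],15],
    [[0,0,0],[0,0,0],15],
    [[0,0,0],[0,0,0],15],
    [[0,0,0],[0,0,0],15],
  ],
)

```text
t: 18.78
position: [0.6562, 0.1345, 0.0649]
tcp_rot: [0.012, 1.571, -0.012]
ft_force: [0.8, 0.1, -2.3]
finger_gap: 0.0246
```

```bash
python3 look.py w13
python3 - <<'E'
from h import *
o=get_obs();print(o['position'])
f=grab_frame('side');save('s13.png',cv2.resize(f['color'][150:270,220:380],None,fx=5,fy=5,interpolation=cv2.INTER_CUBIC))
E
```

```text
18.7833 [0.6562 0.1345 0.0649] [[-0.0, 0.016, 1.0], [0.0, 1.0, -0.016], [-1.0, 0.0, -0.0]] [ 0.78  0.12 -2.25] 0.024612361549150252 [0.051 0.446 1.694 0.    1.002 0.066]
[0.65612029 0.13462568 0.06482572]
```

View pics/s13.png

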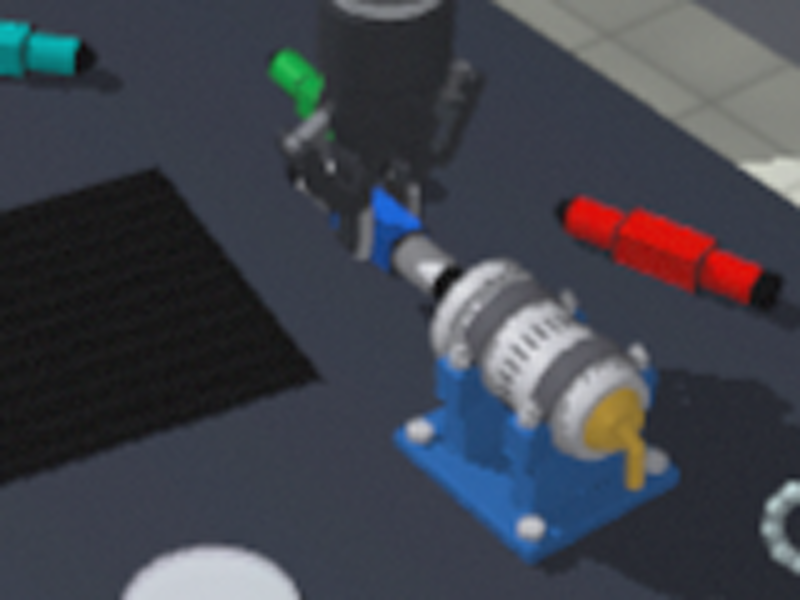

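View pics/w13.png

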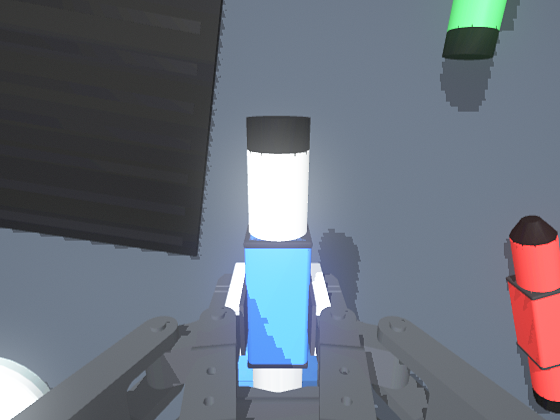

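Emit:
send_rows(
  targets=[
    [[1,-8,-1.3],[0,0,0],15],
    [[0,-10,0],[0,0,0],15],
    [[0,-10,0],[0,0,0],15],
    [[0,-8,0],[0,0,0],15],
    [[0,-7,0],[0,0,0],15],
    [[0,-5,0],[0,0,0],15],
    [[0,-2,0],[0,0,0],15],
    [[0,0,0],[0,0,0],15],
    [[0,0,0],[0,0,0],15],
  ],
)

```text
t: 19.63
position: [0.6542, 0.0847, 0.0639]
tcp_rot: [0.012, 1.571, -0.012]
ft_force: [0.3, -1.3, -2.5]
finger_gap: 0.0248
```

Emit:
send_rows(
  targets=[
    [[0,-2,0],[0,0,0],15],
    [[0,-2,0],[0,0,0],15],
    [[0,-2,0],[0,0,0],15],
    [[0,0,0],[0,0,0],15],
  ],
)

```text
t: 19.97
position: [0.6541, 0.0785, 0.0638]
tcp_rot: [0.012, 1.571, -0.012]
ft_force: [0.0, 0.3, -2.5]
finger_gap: 0.0246
```

Emit:
send_rows(
  targets=[
    [[0,-2,0],[0,0,0],15],
    [[0,-2,0],[0,0,0],15],
    [[0,0,0],[0,0,0],15],
  ],
)

```text
t: 20.22
position: [0.6541, 0.0743, 0.0638]
tcp_rot: [0.012, 1.571, -0.012]
ft_force: [0.1, 0.2, -3.2]
finger_gap: 0.0244
```

Emit:
send_rows(
  targets=[
    [[0,-2,0],[0,0,0],15],
    [[0,-2,0],[0,0,0],15],
    [[0,0,0],[0,0,0],15],
  ],
)

```text
t: 20.47
position: [0.654, 0.0731, 0.0641]
tcp_rot: [0.017, 1.571, -0.009]
ft_force: [-1.0, 7.9, -1.1]
finger_gap: 0.0247
```

Emit:
send_rows(
  targets=[
    [[0,-2,0],[0,0,0],15],
    [[0,-2,0],[0,0,0],15],
    [[0,0,0],[0,0,0],15],
  ],
)

```text
t: 20.72
position: [0.654, 0.0728, 0.0645]
tcp_rot: [0.023, 1.57, -0.004]
ft_force: [0.3, 17.0, -0.7]
finger_gap: 0.0247
```

Emit:
send_rows(
  targets=[
    [[0,-2,0],[0,0,0],15],
    [[0,-1,0],[0,0,0],15],
    [[0,0,0],[0,0,0],15],
    [[0,0,0],[0,0,0],15],
  ],
)

```text
t: 21.05
position: [0.654, 0.0728, 0.0647]
tcp_rot: [0.026, 1.569, -0.001]
ft_force: [1.5, 24.2, -0.3]
finger_gap: 0.0248
```

Emit:
send_rows(
  targets=[
    [[0,13,0],[0,0,0],15],
    [[0,14,0],[0,0,0],15],
    [[0,20,0],[0,0,0],15],
    [[0,25,0],[0,0,0],15],
    [[0,25,0],[0,0,0],15],
    [[-10,8,0],[0,0,0],15],
    [[-30,0,0],[0,0,0],15],
    [[-35,0,0],[0,0,0],15],
    [[-35,0,-10],[0,0,0],15],
    [[0,0,-10],[0,0,0],15],
  ],
)

```text
t: 21.88
position: [0.6406, 0.169, 0.1845]
tcp_rot: [0.013, 1.554, -0.011]
ft_force: [0.8, -0.6, -0.3]
finger_gap: 0.0246
```

```bash
python3 look.py w14
python3 - <<'E'
from h import *
p,Rc=plan([560,-60,180],-74.35,12,15,turn=7*12)
p,Rc=plan2(p,Rc,[469,-279,125],-74.35,12,15,turn=(163.5-84))
print(Rc.as_matrix().round(3).tolist())
E
```

```text
21.8833 [0.6406 0.169  0.1845] [[0.017, 0.015, 1.0], [0.001, 1.0, -0.015], [-1.0, 0.001, 0.017]] [ 0.77 -0.6  -0.34] 0.024623622601921146 [ 1.060e-01  2.900e-01  1.660e+00 -1.000e-03  1.175e+00  1.210e-01]
[[[-0.0,-19.2,-6.2],[7.0,0.0,0.0],15],[[-0.0,-19.8,-3.7],[7.0,0.0,0.0],15],[[-0.0,-20.1,-1.4],[7.0,0.0,0.0],15],[[-0.0,-20.1,1.2],[7.0,0.0,0.0],15],[[-0.0,-19.8,3.6],[7.0,0.0,0.0],15],[[-0.0,-19.3,5.9],[7.0,0.0,0.0],15],[[-0.0,-18.3,8.3],[7.0,0.0,0.0],15],[[-0.0,-17.3,10.4],[7.0,0.0,0.0],15],[[-0.0,-15.8,12.5],[7.0,0.0,0.0],15],[[-0.0,-14.2,14.3],[7.0,0.0,0.0],15],[[-0.0,-12.3,15.9],[7.0,0.0,0.0],15],[[-0.0,-10.3,17.3],[7.0,0.0,0.0],15]] end [560. -60. 180.]
[[[4.5,-9.2,17.5],[6.62,0.0,0.0],15],[[4.5,-7.2,18.4],[6.62,0.0,0.0],15],[[4.5,-5.0,19.2],[6.62,0.0,0.0],15],[[4.5,-2.7,19.6],[6.62,0.0,0.0],15],[[4.5,-0.5,19.8],[6.62,0.0,0.0],15],[[4.5,1.8,19.7],[6.62,0.0,0.0],15],[[4.5,4.1,19.3],[6.62,0.0,0.0],15],[[4.5,6.3,18.8],[6.62,0.0,0.0],15],[[4.5,8.4,17.9],[6.62,0.0,0.0],15],[[4.5,10.4,16.8],[6.62,0.0,0.0],15],[[4.5,12.3,15.5],[6.62,0.0,0.0],15],[[4.5,14.0,14.0],[6.62,0.0,0.0],15]] end [ 469.1 -279.   125. ]
[[0.01, 0.271, -0.963], [0.0, -0.963, -0.271], [-1.0, 0.002, -0.009]]
```

View pics/w14.png

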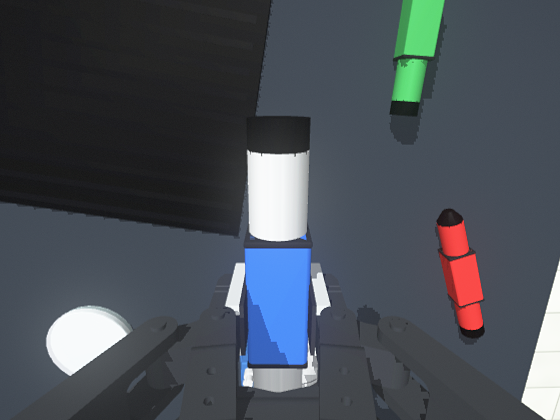

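Run:
```python
from h import *
o=get_obs();print(o['t'],o['position'],R.from_rotvec(o['tcp_rot']).as_matrix().round(3).tolist(),o['finger_gap'],o['ft_force'])
```

```text
21.9333 [0.63721281 0.16910868 0.18076688] [[0.01, 0.015, 1.0], [0.0, 1.0, -0.015], [-1.0, 0.0, 0.01]] 0.02449524554485415 [-0.71409107 -0.06155069 -3.61559924]
```

Emit:
send_rows(
  targets=[
    [[0,-19.2,-6.2],[7,0,0],15],
    [[0,-19.8,-3.7],[7,0,0],15],
    [[0,-20.1,-1.4],[7,0,0],15],
    [[0,-20.1,1.2],[7,0,0],15],
    [[0,-19.8,3.6],[7,0,0],15],
    [[0,-19.3,5.9],[7,0,0],15],
    [[0,-18.3,8.3],[7,0,0],15],
    [[0,-17.3,10.4],[7,0,0],15],
    [[0,-15.8,12.5],[7,0,0],15],
    [[0,-14.2,14.3],[7,0,0],15],
    [[0,-12.3,15.9],[7,0,0],15],
    [[0,-10.3,17.3],[7,0,0],15],
  ],
)

```text
t: 22.93
position: [0.5571, -0.0614, 0.1728]
tcp_rot: [1.147, 1.249, -1.149]
ft_force: [0.2, -0.1, -1.8]
finger_gap: 0.0248
```

Emit:
send_rows(
  targets=[
    [[4,-9.2,17.5],[6.6,0,0],15],
    [[4,-7.2,18.4],[6.6,0,0],15],
    [[4,-5,19.2],[6.6,0,0],15],
    [[4,-2.7,19.6],[6.6,0,0],15],
    [[4,-0.5,19.8],[6.6,0,0],15],
    [[4,1.8,19.7],[6.6,0,0],15],
    [[4,4.1,19.3],[6.6,0,0],15],
    [[4,6.3,18.8],[6.6,0,0],15],
    [[4,8.4,17.9],[6.6,0,0],15],
    [[4,10.4,16.8],[6.6,0,0],15],
    [[4,12.3,15.5],[6.6,0,0],15],
    [[4,14,14],[6.6,0,0],15],
  ],
)

```text
t: 23.93
position: [0.4658, -0.2802, 0.1247]
tcp_rot: [2.074, 0.285, -2.078]
ft_force: [0.1, 0.2, -2.5]
finger_gap: 0.0247
```

Emit:
send_rows(
  targets=[
    [[0,0,0],[0,0,0],15],
    [[0,0,0],[0,0,0],15],
    [[0,0,0],[0,0,0],15],
    [[0,0,0],[0,0,0],15],
  ],
)

```text
t: 24.27
position: [0.4672, -0.2786, 0.1257]
tcp_rot: [2.071, 0.292, -2.072]
ft_force: [0.1, -0.6, -2.0]
finger_gap: 0.0247
```

```bash
python3 look.py w15; python3 rack.py w15
python3 - <<'E'
from h import *
o=get_obs();print(o['position'])
p,Rc=plan([466,-280,57],-74.35,4,15)
E
```

```text
24.2667 [ 0.4672 -0.2786  0.1257] [[-0.0, 0.276, -0.961], [0.0, -0.961, -0.276], [-1.0, -0.001, 0.0]] [ 0.1  -0.57 -2.04] 0.02471259551088588 [-0.724  0.113  1.984  0.     1.045  2.137]
base z 0.009277006729966716 tab -0.0007437106133580951
blue 1899 [ 0.466 -0.24 ] [-0.979 -0.206] ((463.6563415527344, -268.592529296875), (230.53465270996094, 86.44454956054688), 15.544195175170898) u [-0.4218 -0.35   -0.3418] w hist
[(0.418, 51), (0.422, 101), (0.426, 65), (0.434, 295), (0.438, 9), (0.442, 1), (0.454, 4), (0.458, 8), (0.466, 35), (0.47, 118), (0.474, 104), (0.478, 101), (0.482, 113), (0.486, 78)]
white 6626 [ 0.5052 -0.308 ] [-0.917 -0.398] ((491.2092590332031, -315.8282470703125), (231.7394561767578, 133.87908935546875), 47.25065231323242) u [-0.4692 -0.4434 -0.3369] w hist
[(0.35, 145), (0.354, 17), (0.394, 132), (0.398, 142), (0.402, 142), (0.406, 137), (0.41, 142), (0.414, 135), (0.418, 136), (0.422, 138), (0.426, 78), (0.434, 206), (0.438, 1075), (0.442, 594), (0.446, 78), (0.45, 124), (0.454, 494), (0.458, 153), (0.462, 1), (0.466, 53), (0.47, 166), (0.474, 135), (0.478, 141), (0.482, 146), (0.486, 107)]
[ 0.46731941 -0.27856771  0.12579605]
[[[17.2,0.3,0.4],[0.1,0.0,0.0],15],[[17.2,0.2,0.4],[0.1,0.0,0.0],15],[[17.2,0.3,0.4],[0.1,0.0,0.0],15],[[17.2,0.2,0.5],[0.1,0.0,0.0],15]] end [ 465.9 -280.    57. ]
```

View pics/w15.png

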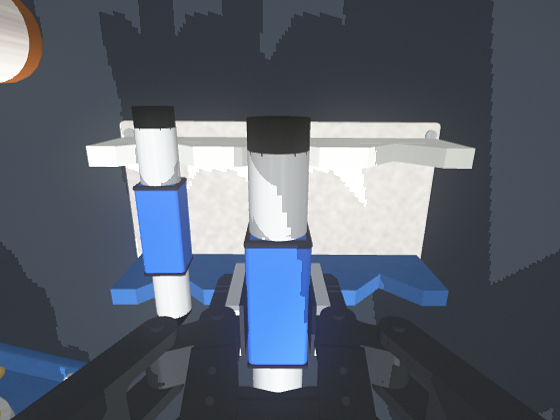

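Emit:
send_rows(
  targets=[
    [[17,0.3,0.4],[0.1,0,0],15],
    [[17,0.3,0.4],[0.1,0,0],15],
    [[17,0.3,0.4],[0.1,0,0],15],
    [[16,0.3,0.4],[0.1,0,0],15],
    [[0,0,0],[0,0,0],15],
    [[0,0,0],[0,0,0],15],
    [[0,0,0],[0,0,0],15],
    [[0,0,0],[0,0,0],15],
  ],
)

```text
t: 24.98
position: [0.467, -0.2814, 0.0604]
tcp_rot: [2.077, 0.282, -2.073]
ft_force: [0.5, 0.1, -1.8]
finger_gap: 0.0248
```

Emit:
send_rows(
  targets=[
    [[5,0,0.6],[0,0,0],15],
    [[3,0,0],[0,0,0],15],
    [[2,0,0],[0,0,0],15],
    [[1,0,0],[0,0,0],15],
    [[0,0,0],[0,0,0],15],
    [[0,0,0],[0,0,0],15],
  ],
)

```text
t: 25.48
position: [0.4662, -0.2813, 0.0489]
tcp_rot: [2.077, 0.283, -2.074]
ft_force: [1.1, 2.5, 4.1]
finger_gap: 0.0247
```

Emit:
send_rows(
  targets=[
    [[0.5,0,0],[0,0,0],32],
    [[0,0,0],[0,0,0],38],
    [[0,0,0],[0,0,0],40],
    [[0,0,0],[0,0,0],40],
    [[-15,0,0],[0,0,0],40],
    [[-30,0,0],[0,0,0],40],
    [[-35,0,0],[0,0,0],45],
    [[-35,0,0],[0,0,0],60],
    [[-15,0,0],[0,0,0],60],
    [[0,0,0],[0,0,0],60],
  ],
)

```text
t: 26.32
position: [0.4675, -0.2831, 0.1827]
tcp_rot: [2.08, 0.275, -2.066]
ft_force: [0.3, -0.5, 0.6]
finger_gap: 0.0602
```

```bash
python3 look.py w16
python3 - <<'E'
from h import *
f=grab_frame('side');save('s16.png',cv2.resize(f['color'][250:400,260:440],None,fx=4,fy=4,interpolation=cv2.INTER_CUBIC))
p,Rc=plan([440,10,190],78.6,12,60,turn=-77)
p,Rc=plan2(p,Rc,[363,291.5,100],78.6,12,60,turn=-76)
print(Rc.as_matrix().round(3).tolist())
E
```

```text
26.3167 [ 0.4675 -0.2831  0.1827] [[0.007, 0.268, -0.963], [-0.007, -0.963, -0.268], [-1.0, 0.009, -0.005]] [ 0.26 -0.48  0.57] 0.060152744096238886 [-0.73   0.044  1.944 -0.     1.144  2.14 ]
[[[-1.1,-23.9,-4.5],[-6.42,0.0,0.0],60],[[-1.0,-23.3,-7.1],[-6.42,0.0,0.0],60],[[-1.1,-22.4,-9.7],[-6.42,0.0,0.0],60],[[-1.1,-21.1,-12.1],[-6.42,0.0,0.0],60],[[-1.0,-19.6,-14.4],[-6.42,0.0,0.0],60],[[-1.1,-17.9,-16.5],[-6.42,0.0,0.0],60],[[-1.1,-16.0,-18.4],[-6.42,0.0,0.0],60],[[-1.0,-13.8,-20.1],[-6.42,0.0,0.0],60],[[-1.1,-11.4,-21.5],[-6.42,0.0,0.0],60],[[-1.1,-9.0,-22.6],[-6.42,0.0,0.0],60],[[-1.0,-6.4,-23.5],[-6.42,0.0,0.0],60],[[-1.1,-3.7,-24.1],[-6.42,0.0,0.0],60]] end [440.  10. 190.]
[[[7.5,-5.4,-23.7],[-6.33,0.0,0.0],60],[[7.5,-2.7,-24.2],[-6.33,0.0,0.0],60],[[7.5,-0.0,-24.3],[-6.33,0.0,0.0],60],[[7.4,2.6,-24.2],[-6.33,0.0,0.0],60],[[7.5,5.3,-23.7],[-6.33,0.0,0.0],60],[[7.5,7.9,-23.0],[-6.33,0.0,0.0],60],[[7.5,10.4,-22.0],[-6.33,0.0,0.0],60],[[7.5,12.7,-20.8],[-6.33,0.0,0.0],60],[[7.5,15.0,-19.1],[-6.33,0.0,0.0],60],[[7.5,16.9,-17.5],[-6.33,0.0,0.0],60],[[7.4,18.8,-15.4],[-6.33,0.0,0.0],60],[[7.5,20.4,-13.3],[-6.33,0.0,0.0],60]] end [363.  291.5 100. ]
[[0.0, 0.199, 0.98], [-0.001, 0.98, -0.199], [-1.0, -0.0, 0.001]]
```

View pics/s16.png

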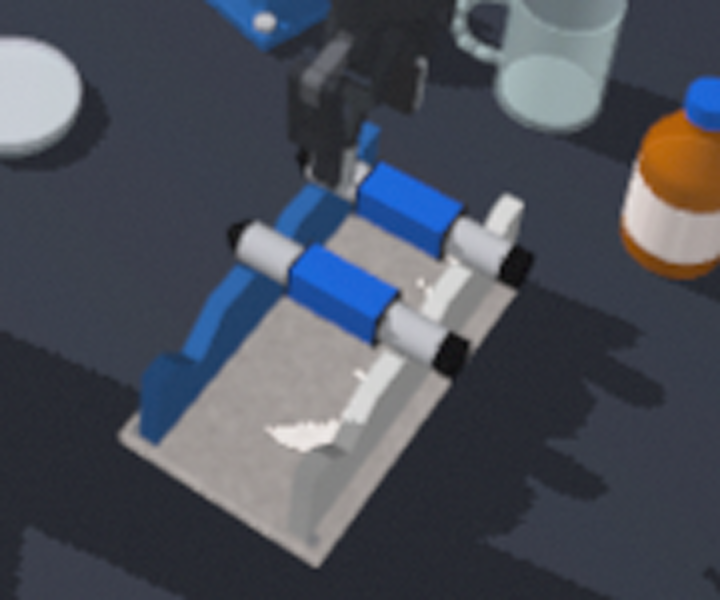

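View pics/w16.png

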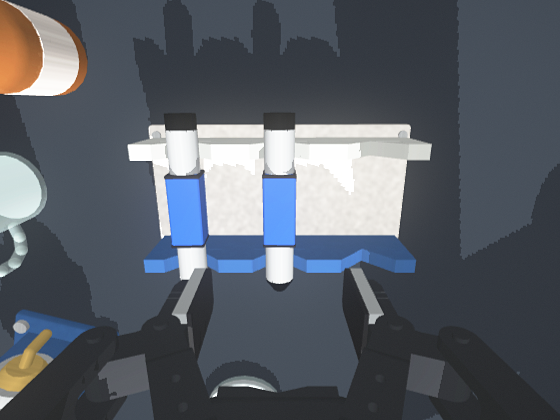

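Both are racked, tapered ends over blue. Third pickup: I'll route by way of x = 0.5 so the arm stays clear of its inner reach limit.

Run:
```python
from h import *
p,Rc=plan([500,30,190],78.6,12,60,turn=-77)
p,Rc=plan2(p,Rc,[363,291.5,100],78.6,12,60,turn=-76)
```

```text
[[[-1.1,-24.2,-9.7],[-6.42,0.0,0.0],60],[[-1.0,-23.0,-12.4],[-6.42,0.0,0.0],60],[[-1.1,-21.4,-14.9],[-6.42,0.0,0.0],60],[[-1.1,-19.6,-17.1],[-6.42,0.0,0.0],60],[[-1.0,-17.6,-19.3],[-6.42,0.0,0.0],60],[[-1.1,-15.4,-21.1],[-6.42,0.0,0.0],60],[[-1.1,-12.8,-22.7],[-6.42,0.0,0.0],60],[[-1.0,-10.3,-24.0],[-6.42,0.0,0.0],60],[[-1.1,-7.5,-25.0],[-6.42,0.0,0.0],60],[[-1.1,-4.7,-25.6],[-6.42,0.0,0.0],60],[[-1.0,-1.7,-26.1],[-6.42,0.0,0.0],60],[[-1.1,1.1,-26.0],[-6.42,0.0,0.0],60]] end [500.  30. 190.]
[[[7.5,-10.4,-22.3],[-6.33,0.0,0.0],60],[[7.5,-7.9,-23.3],[-6.33,0.0,0.0],60],[[7.5,-5.3,-24.0],[-6.33,0.0,0.0],60],[[7.4,-2.6,-24.5],[-6.33,0.0,0.0],60],[[7.5,0.1,-24.6],[-6.33,0.0,0.0],60],[[7.5,2.8,-24.5],[-6.33,0.0,0.0],60],[[7.5,5.5,-24.0],[-6.33,0.0,0.0],60],[[7.5,8.1,-23.2],[-6.33,0.0,0.0],60],[[7.5,10.6,-22.2],[-6.33,0.0,0.0],60],[[7.5,13.0,-20.9],[-6.33,0.0,0.0],60],[[7.4,15.2,-19.3],[-6.33,0.0,0.0],60],[[7.5,17.3,-17.5],[-6.33,0.0,0.0],60]] end [363.  291.5 100. ]
```

Emit:
send_rows(
  targets=[
    [[-1,-24.2,-9.7],[-6.4,0,0],60],
    [[-1,-23,-12.4],[-6.4,0,0],60],
    [[-1,-21.4,-14.9],[-6.4,0,0],60],
    [[-1,-19.6,-17.1],[-6.4,0,0],60],
    [[-1,-17.6,-19.3],[-6.4,0,0],60],
    [[-1,-15.4,-21.1],[-6.4,0,0],60],
    [[-1,-12.8,-22.7],[-6.4,0,0],60],
    [[-1,-10.3,-24],[-6.4,0,0],60],
    [[-1,-7.5,-25],[-6.4,0,0],60],
    [[-1,-4.7,-25.6],[-6.4,0,0],60],
    [[-1,-1.7,-26.1],[-6.4,0,0],60],
    [[-1,1.1,-26],[-6.4,0,0],60],
  ],
)

```text
t: 27.42
position: [0.499, 0.0314, 0.1864]
tcp_rot: [1.173, 1.235, -1.178]
ft_force: [0.2, -0.6, 0.8]
finger_gap: 0.0597
```

Emit:
send_rows(
  targets=[
    [[7.5,-10.4,-22.3],[-6.3,0,0],60],
    [[7.5,-7.9,-23.3],[-6.3,0,0],60],
    [[7.5,-5.3,-24],[-6.3,0,0],60],
    [[7.5,-2.6,-24.5],[-6.3,0,0],60],
    [[7.5,0,-24.6],[-6.3,0,0],60],
    [[7.5,2.8,-24.5],[-6.3,0,0],60],
    [[7.5,5.5,-24],[-6.3,0,0],60],
    [[7.5,8.1,-23.2],[-6.3,0,0],60],
    [[7.5,10.6,-22.2],[-6.3,0,0],60],
    [[7.5,13,-20.9],[-6.3,0,0],60],
    [[7.5,15.2,-19.3],[-6.3,0,0],60],
    [[7.5,17.3,-17.5],[-6.3,0,0],60],
  ],
)

```text
t: 28.42
position: [0.3629, 0.2925, 0.0963]
tcp_rot: [0.159, 1.569, -0.163]
ft_force: [0.8, 0.4, -0.1]
finger_gap: 0.0598
```

Emit:
send_rows(
  targets=[
    [[0,0,0],[0,0,0],60],
    [[0,0,0],[0,0,0],60],
    [[0,0,0],[0,0,0],60],
    [[0,0,0],[0,0,0],60],
  ],
)

```text
t: 28.75
position: [0.3655, 0.2917, 0.0988]
tcp_rot: [0.166, 1.565, -0.167]
ft_force: [0.4, -0.3, -0.6]
finger_gap: 0.0599
```

```bash
python3 look.py w17; python3 plg.py w17
python3 - <<'E'
from h import *
o=get_obs();print(o['position'])
p,Rc=plan([361.7,291.4,6],78.6,4,60)
E
```

```text
28.75 [0.3655 0.2917 0.0988] [[-0.001, 0.211, 0.978], [-0.001, 0.978, -0.211], [-1.0, -0.001, -0.001]] [ 0.36 -0.34 -0.57] 0.059874701849756615 [ 0.456 -0.017  2.177 -0.     0.983  0.669]
table/mat z [np.float64(0.0006690588517707513)]
[0.36574489 0.29169611 0.09910731]
[[[23.3,-0.3,-1.0],[-0.19,-0.0,0.01],60],[[23.3,-0.3,-0.9],[-0.19,-0.0,0.01],60],[[23.2,-0.2,-1.0],[-0.19,-0.0,0.01],60],[[23.3,-0.3,-1.0],[-0.19,-0.0,0.01],60]] end [361.7 291.4   6. ]
```

View pics/w17.png

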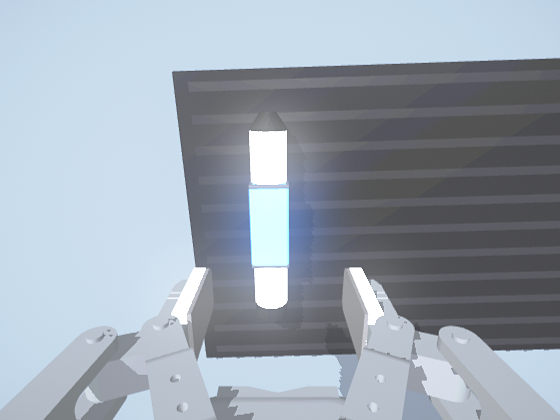

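Emit:
send_rows(
  targets=[
    [[23.3,-0.3,-1],[-0.2,0,0],60],
    [[23.3,-0.3,-1],[-0.2,0,0],60],
    [[23.3,-0.3,-1],[-0.2,0,0],60],
    [[23,-0.3,-1],[-0.2,0,0],60],
    [[0,0,0],[0,0,0],60],
    [[0,0,0],[0,0,0],60],
    [[0,0,0],[0,0,0],60],
    [[0,0,0],[0,0,0],60],
    [[0,0,0],[0,0,0],60],
  ],
)

```text
t: 29.55
position: [0.3627, 0.2927, 0.0082]
tcp_rot: [0.156, 1.562, -0.153]
ft_force: [0.0, -0.3, -0.0]
finger_gap: 0.0599
```

```bash
sed -i 's/hsv\[...,1\]>130/hsv[...,1]>70/; s/hsv\[...,0\]>100)/hsv[...,0]>85)/' plg.py; python3 plg.py w17; python3 look.py w18
python3 - <<'E'
from h import *
o=get_obs();print(o['position'])
p,Rc=plan([361.7,291.4,6],78.6,1,60)
E
```

```text
table/mat z [np.float64(0.0006690588517707513)]
[269. 215.] 7352 grip rect [361.3 293.1] [57.2 25.6] 78.4 all [361.2 291.2] [151.   26.2] 78.7 pca 78.54339625481661 ext -0.07359030847322341 0.07738314637456552 ztop 0.027418926638661675
29.55 [0.3627 0.2927 0.0082] [[0.003, 0.196, 0.981], [0.002, 0.981, -0.196], [-1.0, 0.002, 0.003]] [ 0.02 -0.35 -0.01] 0.05993833987750634 [ 0.461  0.149  2.212 -0.     0.778  0.658]
[0.3623982  0.29261304 0.00792527]
[[[1.9,-1.3,-0.5],[0.13,0.14,-0.11],60]] end [361.7 291.4   6. ]
```

View pics/w18.png

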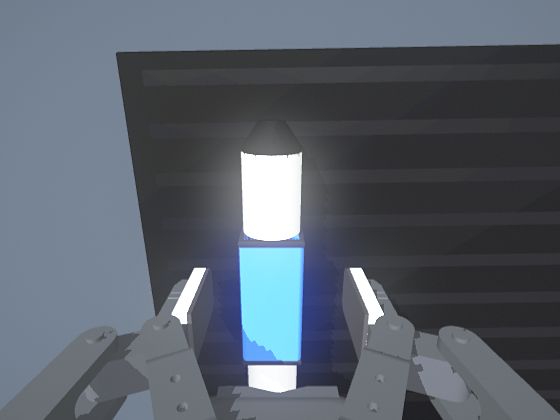

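Emit:
send_rows(
  targets=[
    [[2,0,-0.8],[0.1,0,0],60],
    [[0,0,0],[0,0,0],60],
    [[0,0,0],[0,0,0],15],
    [[0,0,0],[0,0,0],15],
    [[0,0,0],[0,0,0],15],
    [[0,0,0],[0,0,0],15],
    [[0,0,0],[0,0,0],15],
    [[0,0,0],[0,0,0],15],
  ],
  squeeze=70,
)

```text
t: 30.27
position: [0.3605, 0.2924, 0.0047]
tcp_rot: [0.156, 1.565, -0.156]
ft_force: [-1.3, 0.6, 3.1]
finger_gap: 0.0247
```

Run:
```python
from h import *
o=get_obs();print(o['t'],o['position'],o['ft_force'],o['finger_gap'])
p,Rc=plan([375,285,90],82,3,15)
p,Rc=plan2(p,Rc,[655,135,66],89.2,9,15)
```

```text
30.2667 [0.3604908  0.29239684 0.004683  ] [-1.33469061  0.55515627  3.06511802] 0.024703820201826227
[[[-28.4,-1.5,5.2],[-1.12,-0.0,-0.0],15],[[-28.5,-1.5,5.2],[-1.12,-0.0,-0.0],15],[[-28.4,-1.7,5.2],[-1.12,-0.0,-0.0],15]] end [375. 285.  90.]
[[[2.7,-12.2,33.1],[-0.8,-0.0,-0.0],15],[[2.6,-12.6,33.0],[-0.8,-0.0,-0.0],15],[[2.7,-13.1,32.8],[-0.8,-0.0,-0.0],15],[[2.6,-13.5,32.5],[-0.8,-0.0,-0.0],15],[[2.7,-14.1,32.4],[-0.8,-0.0,-0.0],15],[[2.7,-14.4,32.2],[-0.8,-0.0,-0.0],15],[[2.6,-14.9,32.0],[-0.8,-0.0,-0.0],15],[[2.7,-15.4,31.8],[-0.8,-0.0,-0.0],15],[[2.6,-15.7,31.6],[-0.8,-0.0,-0.0],15]] end [655. 135.  66.]
```

Emit:
send_rows(
  targets=[
    [[-28.5,0,0],[-1.1,0,0],15],
    [[-28.5,-3,8],[-1.1,0,0],15],
    [[-28.5,-1.7,8],[-1.1,0,0],15],
    [[2.6,-12.2,33],[-0.8,0,0],15],
    [[2.6,-12.6,33],[-0.8,0,0],15],
    [[2.6,-13.1,32.8],[-0.8,0,0],15],
    [[2.6,-13.5,32.5],[-0.8,0,0],15],
    [[2.6,-14,32.4],[-0.8,0,0],15],
    [[2.6,-14.4,32.2],[-0.8,0,0],15],
    [[2.6,-13,32],[-0.8,0,0],15],
    [[2.6,-12,31.8],[-0.8,0,0],15],
    [[2.6,-10,31.6],[-0.8,0,0],15],
  ],
)

```text
t: 31.27
position: [0.6557, 0.1442, 0.0641]
tcp_rot: [0.011, 1.574, -0.012]
ft_force: [0.0, 1.0, -2.8]
finger_gap: 0.0244
```

Emit:
send_rows(
  targets=[
    [[0,0,0],[0,0,0],15],
    [[0,0,0],[0,0,0],15],
    [[0,0,0],[0,0,0],15],
    [[0,0,0],[0,0,0],15],
  ],
)

```text
t: 31.6
position: [0.6538, 0.1462, 0.0652]
tcp_rot: [0.011, 1.574, -0.011]
ft_force: [0.0, -1.1, -3.6]
finger_gap: 0.0244
```

```bash
python3 look.py w19
python3 - <<'E'
from h import *
o=get_obs();print(o['position'])
p,Rc=plan([654.7,130,63.9],89.2,2,15)
f=grab_frame('side');save('s19.png',cv2.resize(f['color'][150:270,220:380],None,fx=5,fy=5,interpolation=cv2.INTER_CUBIC))
E
```

```text
31.6 [0.6538 0.1462 0.0652] [[-0.003, 0.014, 1.0], [-0.0, 1.0, -0.014], [-1.0, -0.0, -0.003]] [ 0.01 -1.06 -3.59] 0.024409390534610435 [0.069 0.447 1.692 0.    1.006 0.083]
[0.65399327 0.14641571 0.06571055]
[[[0.9,-8.2,0.5],[-0.0,-0.06,0.0],15],[[0.9,-8.2,0.4],[-0.0,-0.06,0.0],15]] end [654.7 130.   63.9]
```

View pics/s19.png

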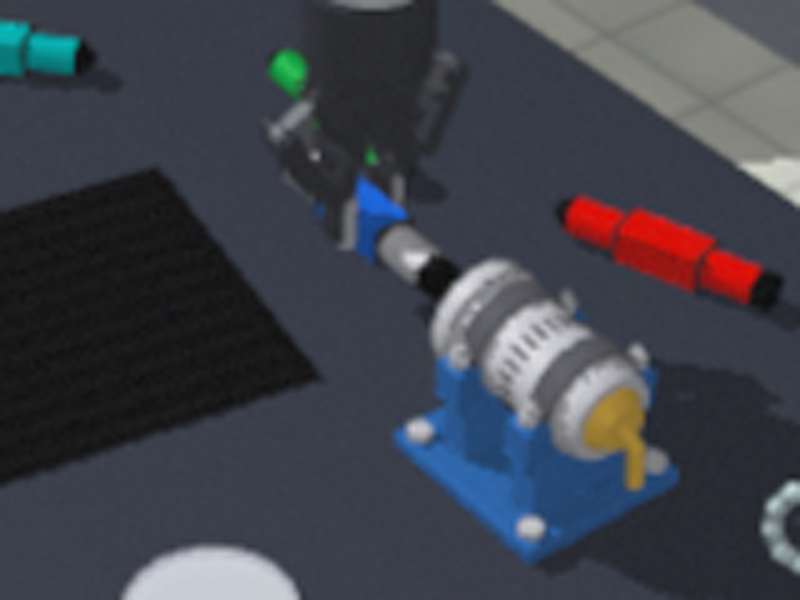

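View pics/w19.png

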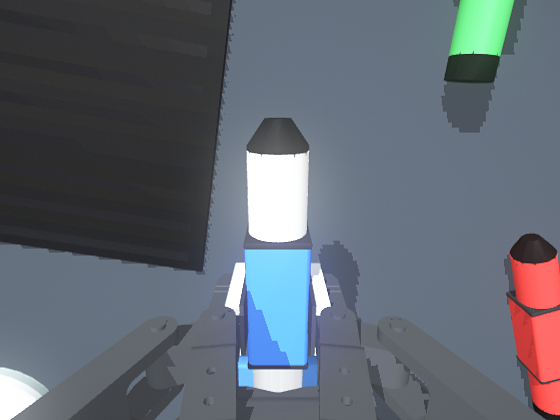

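Emit:
send_rows(
  targets=[
    [[1,-8,0.4],[0,0,0],15],
    [[0.8,-10,0.2],[0,0,0],15],
    [[0,-8,0],[0,0,0],15],
    [[0,-4,0],[0,0,0],15],
    [[0,0,0],[0,0,0],15],
    [[0,0,0],[0,0,0],15],
    [[0,0,0],[0,0,0],15],
  ],
)

```text
t: 32.28
position: [0.6558, 0.1157, 0.0648]
tcp_rot: [0.012, 1.571, -0.012]
ft_force: [-0.3, 0.5, -3.4]
finger_gap: 0.0251
```

Emit:
send_rows(
  targets=[
    [[0,-4,0],[0,0,0],15],
    [[0,-4,0],[0,0,0],15],
    [[0,-4,0],[0,0,0],15],
    [[0,0,0],[0,0,0],15],
  ],
)

```text
t: 32.62
position: [0.6556, 0.103, 0.0647]
tcp_rot: [0.012, 1.571, -0.012]
ft_force: [1.0, -0.3, -3.7]
finger_gap: 0.0246
```

Emit:
send_rows(
  targets=[
    [[0,-4,0],[0,0,0],15],
    [[0,-4,0],[0,0,0],15],
    [[0,-4,0],[0,0,0],15],
    [[0,0,0],[0,0,0],15],
    [[0,0,0],[0,0,0],15],
  ],
)

```text
t: 33.03
position: [0.6554, 0.0914, 0.0648]
tcp_rot: [0.012, 1.571, -0.012]
ft_force: [-0.0, -0.4, -3.2]
finger_gap: 0.0246
```

Emit:
send_rows(
  targets=[
    [[0.5,-3,-0.7],[0,0,0],15],
    [[0,-3,0],[0,0,0],15],
    [[0,-3,0],[0,0,0],15],
    [[0,0,0],[0,0,0],15],
    [[0,0,0],[0,0,0],15],
  ],
)

```text
t: 33.45
position: [0.6546, 0.0826, 0.0643]
tcp_rot: [0.012, 1.571, -0.012]
ft_force: [-0.0, 0.1, -2.7]
finger_gap: 0.0247
```

Emit:
send_rows(
  targets=[
    [[0,-2,0],[0,0,0],15],
    [[0,-2,0],[0,0,0],15],
    [[0,0,0],[0,0,0],15],
  ],
)

```text
t: 33.7
position: [0.6546, 0.0819, 0.0646]
tcp_rot: [0.017, 1.57, -0.008]
ft_force: [-0.8, 9.4, -2.0]
finger_gap: 0.0249
```

Emit:
send_rows(
  targets=[
    [[0,-2,0],[0,0,0],15],
    [[0,-2,0],[0,0,0],15],
    [[0,0,0],[0,0,0],15],
  ],
)

```text
t: 33.95
position: [0.6546, 0.0818, 0.065]
tcp_rot: [0.023, 1.569, -0.003]
ft_force: [0.5, 18.7, -2.3]
finger_gap: 0.025
```

It stops 9 mm shallower (TCP y = 82 mm), so the square end is in the bore, as seen. No half turn is needed for this one.

Emit:
send_rows(
  targets=[
    [[0,-2,0],[0,0,0],15],
    [[0,-1,0],[0,0,0],15],
    [[0,0,0],[0,0,0],15],
    [[0,0,0],[0,0,0],15],
  ],
)

```text
t: 34.28
position: [0.6546, 0.0818, 0.0652]
tcp_rot: [0.026, 1.569, 0.0]
ft_force: [1.5, 26.1, -1.0]
finger_gap: 0.025
```

Emit:
send_rows(
  targets=[
    [[0,12,0],[0,0,0],15],
    [[0,14,0],[0,0,0],15],
    [[0,20,0],[0,0,0],15],
    [[0,25,0],[0,0,0],15],
    [[0,20,0],[0,0,0],15],
    [[-10,5,0],[0,0,0],15],
    [[-30,0,-10],[0,0,0],15],
    [[-35,0,-20],[0,0,0],15],
    [[-35,0,-25],[0,0,0],15],
    [[0,-10,-25],[0,0,0],15],
  ],
)

```text
t: 35.12
position: [0.581, 0.16, 0.183]
tcp_rot: [0.012, 1.554, -0.01]
ft_force: [1.9, -0.2, -1.2]
finger_gap: 0.0246
```

```bash
python3 look.py w20
python3 - <<'E'
from h import *
p,Rc=plan([500,-60,180],97,9,15,turn=-8)
p,Rc=plan2(p,Rc,[394,-300.3,125],105.65,10,15)
print(Rc.as_matrix().round(3).tolist())
E
```

```text
35.1167 [0.581 0.16  0.183] [[0.017, 0.014, 1.0], [0.002, 1.0, -0.014], [-1.0, 0.002, 0.016]] [ 1.91 -0.16 -1.19] 0.024583064111778855 [ 0.101  0.164  1.813 -0.     1.148  0.115]
[[[-0.2,-24.3,-7.9],[-0.89,0.0,0.0],15],[[-0.2,-24.2,-8.2],[-0.89,0.0,0.0],15],[[-0.2,-24.1,-8.7],[-0.89,0.0,0.0],15],[[-0.2,-24.0,-9.0],[-0.89,0.0,0.0],15],[[-0.2,-23.8,-9.3],[-0.89,0.0,0.0],15],[[-0.2,-23.6,-9.8],[-0.89,0.0,0.0],15],[[-0.2,-23.5,-10.1],[-0.89,0.0,0.0],15],[[-0.2,-23.3,-10.5],[-0.89,0.0,0.0],15],[[-0.2,-23.2,-10.8],[-0.89,0.0,0.0],15]] end [500. -60. 180.]
[[[5.5,-22.5,-13.6],[-0.84,0.02,0.01],15],[[5.5,-22.3,-13.8],[-0.84,0.02,0.01],15],[[5.5,-22.1,-14.2],[-0.84,0.02,0.01],15],[[5.5,-21.9,-14.6],[-0.84,0.02,0.01],15],[[5.5,-21.6,-14.8],[-0.84,0.02,0.01],15],[[5.5,-21.5,-15.1],[-0.84,0.02,0.01],15],[[5.5,-21.2,-15.5],[-0.84,0.02,0.01],15],[[5.5,-21.0,-15.8],[-0.84,0.02,0.01],15],[[5.6,-20.8,-16.1],[-0.84,0.02,0.01],15],[[5.5,-20.5,-16.3],[-0.84,0.02,0.01],15]] end [ 394.  -300.3  125. ]
[[-0.001, -0.269, 0.963], [-0.001, 0.963, 0.269], [-1.0, -0.0, -0.001]]
```

View pics/w20.png

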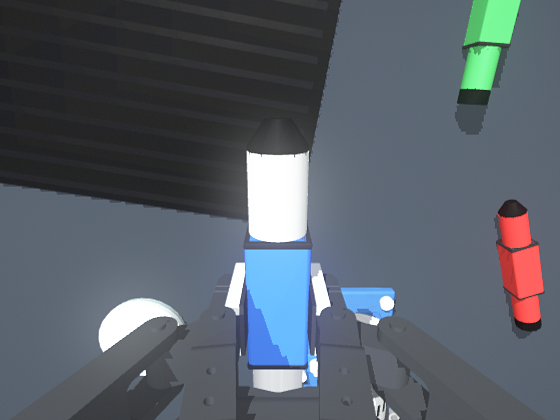

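Emit:
send_rows(
  targets=[
    [[0,-24.3,-7.9],[-0.9,0,0],15],
    [[0,-24.2,-8.2],[-0.9,0,0],15],
    [[0,-24.1,-8.7],[-0.9,0,0],15],
    [[0,-24,-9],[-0.9,0,0],15],
    [[0,-23.8,-9.3],[-0.9,0,0],15],
    [[0,-23.6,-9.8],[-0.9,0,0],15],
    [[0,-23.5,-10.1],[-0.9,0,0],15],
    [[0,-23.3,-10.5],[-0.9,0,0],15],
    [[0,-23.2,-10.8],[-0.9,0,0],15],
  ],
)

```text
t: 35.92
position: [0.5015, -0.0607, 0.1733]
tcp_rot: [-0.1, 1.569, 0.099]
ft_force: [-0.1, -0.4, -3.7]
finger_gap: 0.0246
```

Emit:
send_rows(
  targets=[
    [[5,-22.5,-13.6],[-0.84,0,0],15],
    [[5,-22.3,-13.8],[-0.84,0,0],15],
    [[5,-22.1,-14.2],[-0.84,0,0],15],
    [[5,-21.9,-14.6],[-0.84,0,0],15],
    [[5,-21.6,-14.8],[-0.84,0,0],15],
    [[5,-21.5,-15.1],[-0.84,0,0],15],
    [[5,-21.2,-15.5],[-0.84,0,0],15],
    [[5,-21,-15.8],[-0.84,0,0],15],
    [[5,-20.8,-16.1],[-0.84,0,0],15],
    [[5,-20.5,-16.3],[-0.84,0,0],15],
    [[0,0,0],[0,0,0],15],
    [[0,0,0],[0,0,0],15],
  ],
)

```text
t: 36.92
position: [0.3954, -0.3005, 0.123]
tcp_rot: [-0.211, 1.561, 0.212]
ft_force: [0.9, -0.1, -3.0]
finger_gap: 0.0246
```

Emit:
send_rows(
  targets=[
    [[0,0,0],[0,0,0],15],
    [[0,0,0],[0,0,0],15],
  ],
)

```text
t: 37.08
position: [0.3966, -0.2987, 0.1233]
tcp_rot: [-0.215, 1.56, 0.215]
ft_force: [0.0, 0.4, -3.3]
finger_gap: 0.0248
```

```bash
python3 look.py w21
python3 - <<'E'
from h import *
o=get_obs();print(o['position'])
p,Rc=plan([394,-300.3,60],105.65,4,15)
E
```

```text
37.0833 [ 0.3966 -0.2987  0.1233] [[-0.0, -0.27, 0.963], [0.0, 0.963, 0.27], [-1.0, 0.0, -0.0]] [ 0.04  0.37 -3.34] 0.024773971502241973 [-0.85   0.011  2.097  0.     1.034 -1.124]
[ 0.3967335  -0.29857747  0.12333026]
[[[15.8,-0.2,-0.8],[0.01,0.0,0.0],15],[[15.9,-0.3,-0.8],[0.01,0.0,0.0],15],[[15.8,-0.2,-0.7],[0.01,0.0,0.0],15],[[15.8,-0.2,-0.8],[0.01,0.0,0.0],15]] end [ 394.  -300.3   60. ]
```

View pics/w21.png

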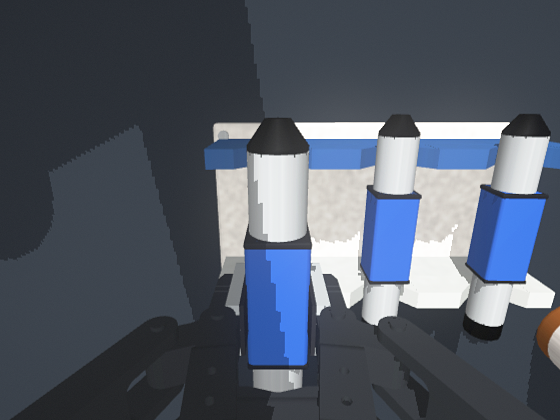

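Emit:
send_rows(
  targets=[
    [[15.8,-0.2,-0.7],[0,0,0],15],
    [[15.8,-0.2,-0.7],[0,0,0],15],
    [[15.8,-0.2,-0.7],[0,0,0],15],
    [[15,-0.2,-0.7],[0,0,0],15],
    [[0,0,0],[0,0,0],15],
    [[0,0,0],[0,0,0],15],
    [[0,0,0],[0,0,0],15],
    [[0,0,0],[0,0,0],15],
  ],
)

```text
t: 37.8
position: [0.395, -0.3014, 0.0622]
tcp_rot: [-0.217, 1.559, 0.213]
ft_force: [0.6, -0.0, -3.6]
finger_gap: 0.0247
```

Emit:
send_rows(
  targets=[
    [[6,1,-0.5],[0,0,0],15],
    [[4,0,0],[0,0,0],15],
    [[2,0,0],[0,0,0],15],
    [[1.5,0,0],[0,0,0],15],
    [[0,0,0],[0,0,0],15],
    [[0,0,0],[0,0,0],15],
  ],
)

```text
t: 38.3
position: [0.3937, -0.2999, 0.0486]
tcp_rot: [-0.214, 1.56, 0.215]
ft_force: [-1.6, 3.5, 5.7]
finger_gap: 0.0246
```

Seated at z = 48.6 mm (expected 48.7) with light contact. Releasing, then a final check.

Emit:
send_rows(
  targets=[
    [[0.3,0,0],[0,0,0],32],
    [[0,0,0],[0,0,0],38],
    [[0,0,0],[0,0,0],40],
    [[0,0,0],[0,0,0],40],
    [[-15,0,0],[0,0,0],40],
    [[-30,0,0],[0,0,0],40],
    [[-35,0,0],[0,0,0],40],
    [[-35,0,0],[0,0,0],45],
    [[-35,0,0],[0,0,0],45],
    [[0,0,0],[0,0,0],45],
    [[0,0,0],[0,0,0],45],
    [[0,0,0],[0,0,0],45],
  ],
)

```text
t: 39.3
position: [0.393, -0.2998, 0.1965]
tcp_rot: [-0.214, 1.56, 0.214]
ft_force: [0.4, 0.3, -0.7]
finger_gap: 0.0448
```

```bash
python3 look.py w22
python3 - <<'E'
from h import *
f=grab_frame('side');save('s22.png',f['color']);save('s22z.png',cv2.resize(f['color'][250:400,260:440],None,fx=4,fy=4,interpolation=cv2.INTER_CUBIC))
f=grab_frame('top');save('t22.png',f['color'])
d=np.load('w22.npy',allow_pickle=True).item();f=d['f'];C=wcloud(f,d['o']).reshape(-1,3);u=np.array([-.2706,.9627]);w=np.array([.9627,.2706])
hsv=cv2.cvtColor(f['color'],cv2.COLOR_RGB2HSV).reshape(-1,3)
for k in(-75,0,75):
    a=C[:,:2]@u+.3957;b=C[:,:2]@w-.373-k/1000
    p=C[(abs(a)<.035)&(abs(b)<.02)&(C[:,2]>.06)&(C[:,2]<.09)&(f['range_z'].ravel()>.05)]
    print(k,len(p),[np.percentile(p[:,i],[5,50,95]).round(4).tolist() for i in (2,)] if len(p) else 0)
E
```

```text
39.3 [ 0.393  -0.2998  0.1965] [[-0.0, -0.269, 0.963], [0.0, 0.963, 0.269], [-1.0, 0.0, -0.0]] [ 0.4   0.35 -0.72] 0.044784218804981304 [-0.857 -0.086  2.045 -0.     1.183 -1.13 ]
-75 2514 [[0.069, 0.0721, 0.0733]]
0 2716 [[0.0657, 0.0719, 0.0732]]
75 2977 [[0.0633, 0.0717, 0.0731]]
```

View pics/s22z.png

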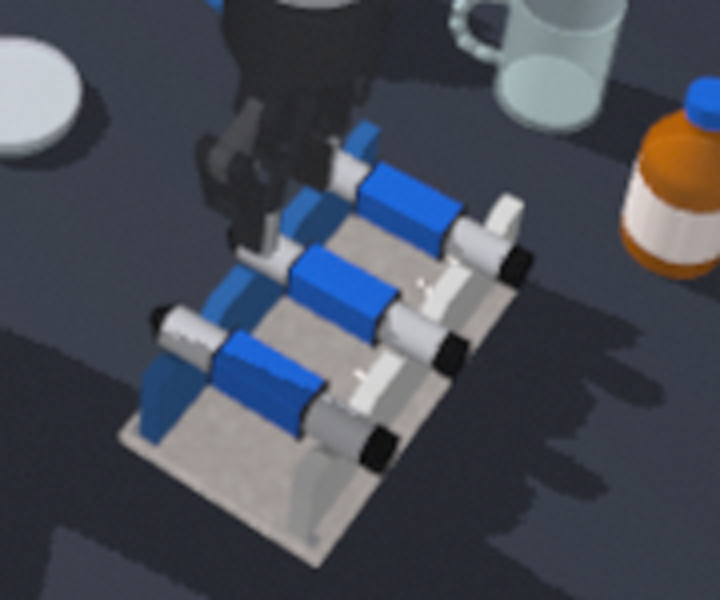

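View pics/w22.png

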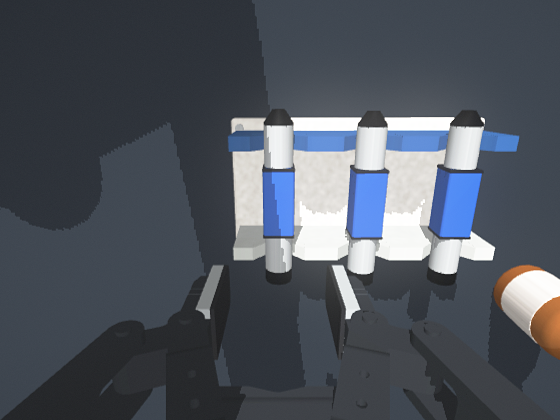

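View pics/t22.png

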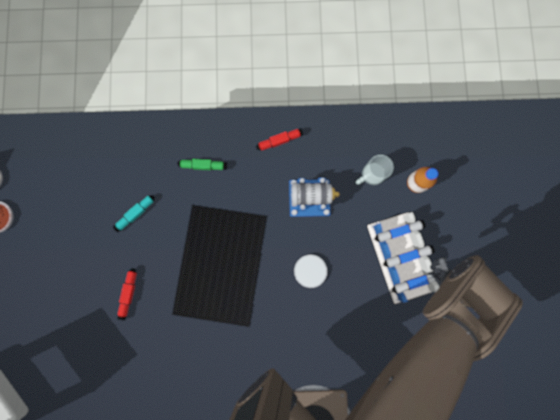

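All three plungers lie level in the rack. Their grip tops are at about 72–73 mm, as they should be, and all the tapered ends are at the blue rail. The bystanders are unmoved in the top view, and the robot touches nothing. Handing in.

```bash
python3 -c "
from workcell import *
print(close_job())"
```

```text
the job is handed in; nothing more can be done
None
```

The job is done and handed in at about 39 s, well inside the 72 s limit. I took the plungers one at a time, and each was pressed into the barrel and racked before I picked up the next.

| Order | Plunger on the mat | Stop in barrel (tool centre, y) | Push | End that went in | Racked |
|---|---|---|---|---|---|
| 1st | The one at x = 558 mm | 72–73 mm | about 24 N | Chamfered | After a half turn, far notch pair |
| 2nd | Middle one, x = 463 mm | 73 mm | about 24 N | Chamfered | After a half turn, middle notch pair |
| 3rd | The one at x = 361 mm | 82 mm | 26 N | Square | Without a half turn, near notch pair |

- **Ends:** The barrel stops agree with what the wrist camera showed of each plunger's ends. The third stopped about 9 mm shallower than the other two. That is slightly more than the stated 5 to 8 mm, probably because I gripped it up to about 1 mm off centre.
- **Rack:** In the final pictures all three plungers lie level with their grips between the rails and their tapered ends at the blue rail. Grip tops measure about 72 mm against the expected 73 mm. Each was lowered to light contact (4–9 N) before release.
- **Surroundings:** The beaker, bottle, dish and coloured look-alikes stand where they were in the first top view. The gripper was clear of everything at hand-in.

None of the checks failed.

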